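# Fit the twist-in tool holders to the bench rail

### The arm

A 6-joint arm with a two-finger parallel gripper is mounted at the origin on the work surface. World frame = base frame: x ahead of the robot, y to its left, z up, the work surface at z = 0. Lengths are in mm, angles in rad, forces in N, time in s.
With the tool pointing down it reaches from about 300 to 775 mm from the base axis. Payload 14.6 kg.
Tool frame: the origin (TCP) lies midway between the tips of the shut fingers; the grasp point (between the pads) lies 19 mm behind it; x points along the fingers, z is the direction in which the jaws open and shut, and the axes are right-handed (so a half turn about x gives the same grasp; the last joint's range is limited). The gripper opens to 94 mm and grips with 3 to 60 N. Pads are 16 mm wide; open, the fingers measure 119 mm over their backs; the gripper's body (75 mm by 177 mm) begins 78 mm behind the grasp point.
Start: joints at [-1.189, 0.3, 1.521, -0, 1.321, -0.067], TCP at [238.628, -495.526, 205.446] pointing down, gripper open.
Joint ranges: [-3.03, 3.03], [-0.79, 2.21], [0.23, 2.52], [-1.04, 4.18], [0, 3.07], [-2.55, 2.55]. Speed limits (rad/s): [2.22, 2.22, 2.57, 3.14, 3.14, 3.14].

### API

Orientations are given as [roll, pitch, yaw] about the fixed x, y, z axes, in that order (R = Rz(yaw) Ry(pitch) Rx(roll)).
In Python, from cell import * gives the robot as it stands.
- The arm moves only by the tool play_rows, never from a script. Its argument "motion" is one flat list of numbers, 7 for each row, row after row: the turn, a rotation vector about the tool's x, y, z in rad, then the shift along the tool's x, y, z in m, then the closure, from -1 (fully open) to 1 (shut), so that 0 is half open. In form: [rx, ry, rz, x, y, z, fingers, rx, ry, rz, x, y, z, fingers, ...]. A call has 1 to 20 rows; each row shifts and turns the pose as measured when the row begins, along the tool's axes as they then stand; what a row does not reach is not made up. A row lasts 1/10 s, in which the tool goes at most 50 mm and 8.59 degrees, less where a joint would pass 70% of its speed; a pose out of reach is approached as far as the arm can. A call with a gripper value outside its range is refused whole. The fingers move at their own pace and stop on an object; "newtons" is the grip in N (left out, the last holds). Time passes only in rows, so rows that do not move let the fingers close. It gives the time, the measured TCP pose, the force and the opening at its end, in the units of the state.
- read_state(): the state, without advancing time (a new reading comes with each control period).
- camera(name): name is "scene" or "top" or "wrist"; returns (picture, depth): 420x560x3 uint8, blue, green, red; 420x560 float32, mm along the optical axis (not along the pixel's ray), 0 where there is no reading.
- camera_params(name): a dict with "fx", "fy", "cx", "cy" (pixels), "k1" (the pictures are not rectified: a ray, as slopes to the right and down, at radius r is drawn at 1 + k1 r^2 times it, then the intrinsics apply), "T" (4x4, takes a point from camera to world coordinates). Camera axes: x right, y down, z forward; pixel columns grow to the right and rows downward; lengths in mm; the calibration is good to about 2 mm. A picture is of the moment at which its call begins: read the wrist's pose just before it. camera_params takes no time and is no camera call; for the wrist camera it gives the pose at the moment of the call.
- sign_off(): hands the job in, once; it reports no verdict.
Trained networks look in the newest picture that a camera, given by its name, has taken for a name from the list of things; names that differ only in an ending like _2 or _b are one class to them, and where a whole thing is asked for, a point or a joint stands for the part that bears it (a point fixed in the world has none). Each returns a list of dicts, best first, with "conf" (0 to 1); they miss things now and then, are a little off and sometimes report something else, mostly with a low value. They report only what shows in the picture. A call takes as long as a camera call. They do not tell look-alikes from the thing itself.
- masks_of(camera, name): "region" (420x560 bool, what is visible of it).
- place_of(camera, name): "at" ([x, y, z] in mm, in the coordinates of the camera as it stood for that picture, good to about 4 mm: a listed point, or the origin of a listed thing).
The state is a dict: "clock": time; "joints": joint angles; "qd": joint speeds; "effort": joint torques, N m; "eef_pos": TCP position; "eef_rot": TCP orientation; "wrist_force": force on the tool from outside, world axes, zero at the start; "moment": the same for the moment, N m; "finger_gap": finger opening in mm.
Only numpy, scipy, OpenCV 4.12 (cv2) and the standard library are available. Lean on these libraries where they do the work, as an engineer would, in place of code of your own. Each camera call takes 0.05 s, during which the arm holds its last target.

### The job

Get the jeweller's bench rail ready for work at the V-notched bench pin. One of the two tool holders already in the rail stands in the half away from the pin: push it down, twist it back and lift it out, then slide the rail's shutter by its grip fully home to its end stop over that half. Then fit that holder and every holder from the wooden rack upright into the open half beside the pin, anywhere along it: lower the nut lengthwise through the slot, push it down against its spring, twist it ninety degrees and let it rise so that its grooves catch the channel lips and the head stands square across the rail. Leave the holder already beside the pin in the rail; do not disturb the mallet, the brush and the pot.

Things in the scene. Friction and masses are not known exactly. Their poses are not given: they have to be found in the camera images.
- rail: steel lipped channel fixed to the bench, 640 x 56 x 30 mm, long in its y, z up; origin: centre of its underside, at bench height. Position and yaw vary. Inside: floor 3 mm above the origin, 50 mm wide. End blocks, 20 mm long and 34 mm high, close both ends.
- slot_mid (a point): middle of the rail's open slot, level with the lips' top face, 30 mm above the rail's origin. The slot is 24 mm wide (rail x -12 to 12) and 600 long (rail y -300 to 300), between the two lips. Up to five holders must share the open half: set them about 55 mm apart.
- lip_edge (a point): on the +x lip's turned-down lower edge, 21 mm above the rail's origin; edges lie 12 to 15 mm off the slot's middle. A caught holder's origin is level with the rail's (0 mm); untwisted in the slot on its spring +3 mm; twisted but tabs jammed under the edges -3; pushed right down -7. Twist only when 4 to 6 mm below the caught height.
- shutter (a joint): slide of the shutter along the rail, m: 0 = against the end stop at the rail's -y end (covers slot y -300 to 0 mm), 0.30 = against the stop at the +y end (covers 0 to 300 mm). Starts part-way; needs about 3 N, stays where left.
- shutter_grip (a point): point in the shutter's upright black grip, 58 mm above the bench; grip is 14 mm along the rail x 44 mm across x 36 mm high, top 70 mm above the bench, in the middle of the 300 mm long, 54 mm wide aluminium shutter plate (its top 34 mm above the bench). Moves with the shutter.
- fitted1: tool holder exactly like holder1, at the start caught in the rail's slot near its -y end, head across the rail.
- fitted2: tool holder exactly like holder1, at the start caught in the rail's slot near its +y end, head across the rail.
- rack: loose beech rack, 62 (x) x 252 (y) x 24 mm, 0.5 kg, with four pockets in a row along its y, 62 mm apart, each 46 (x) x 22 (y) mm and 20 deep (floor 4 mm thick); holders stand in them with their x along the rack's x, origin 4 mm above the rack's. Origin: centre of the underside.
- bench_pin: fixed beech bench pin, 130 x 90 x 20 mm with a V notch opening toward the robot, just beyond one end of the rail (either the rail's +y or -y end). Origin: underside, near its middle.
- flat_block: fixed plain beech block 110 x 85 x 22 mm without notch, beyond the rail's other end; origin centre of underside.
- mallet: bystander: wooden mallet lying beyond the rail, 250 mm long, head dia 48 mm; origin on the bench under the handle, not to be disturbed.
- brush: bystander: 150 mm hand brush lying on the bench at the right; not to be disturbed.
- pot: bystander: small amber glass jar, dia 44, 50 mm high, at the left; not to be disturbed.
- holder1: twist-in tool holder, all alike, 140 g: beech head, steel stem, steel channel nut, sprung foot. Origin: centre of the underside, on its axis, when it stands on its fully extended foot; x along its length, z up. Heights, mm: nut plate 14-21, 42 (x) x 18 (y); stem dia 15, 21-43; head 43-71, 44 (x) x 16 (y). In the rack; of holder1 to 4 only 2 or 3 are there, an absent one is None.
- holder2: twist-in tool holder exactly like holder1. Of all holders: at each end of the nut a tab 3.5 long rises to height 24; the groove for the channel lip lies inside it, from 10 to 17.5 mm off the axis, its bottom at height 21. Same when turned by half a turn.
- holder3: twist-in tool holder exactly like holder1. Of all holders: the foot, a plate 40 x 18 mm, heights 0-4, is pushed up into the nut by 3.5 N at first, 6 N at its full 10 mm travel, and springs back out.
- holder4: twist-in tool holder exactly like holder1.
There are look-alikes about, which are no part of the job. Leave any blue look-alike of the holder1 alone.

How it is judged (in metres and radians):
On the way:
1. the shutter is fully home at the end away from the bench pin (((y of bench_pin in the frame of rail above 0.1 m and value of joint shutter below 0.006 m) or (y of bench_pin in the frame of rail below -0.1 m and value of joint shutter above 0.294 m))), for 0.2 s.
At the end, for the whole second after the job is handed in: Shutter within 6 mm of its stop at the end away from the bench pin; every holder present is caught in the rail: upright within 0.15 rad, its origin within about 1.5 mm of the rail's underside height and 6 mm of the slot's middle line, head square across the rail within 0.2 rad, at rest (((y of bench_pin in the frame of rail above 0.1 m and value of joint shutter below 0.006 m) or (y of bench_pin in the frame of rail below -0.1 m and value of joint shutter above 0.294 m)) and z of holder1 in the frame of rail between -0.0017 and 0.0015 m and x of holder1 in the frame of rail between -0.006 and 0.006 m and y of holder1 in the frame of rail between -0.3 and 0.3 m and angle between the x axis of each of holder1, holder2, holder3, holder4, fitted1, fitted2 and the x axis of rail, either way round below 0.2 rad and angle between each of holder1, holder2, holder3, holder4, fitted1, fitted2's own z axis and vertical below 0.15 rad and linear speed of each of holder1, holder2, holder3, holder4, fitted1, fitted2 below 0.02 m/s and z of holder2 in the frame of rail between -0.0017 and 0.0015 m and x of holder2 in the frame of rail between -0.006 and 0.006 m and y of holder2 in the frame of rail between -0.3 and 0.3 m and z of holder3 in the frame of rail between -0.0017 and 0.0015 m and x of holder3 in the frame of rail between -0.006 and 0.006 m and y of holder3 in the frame of rail between -0.3 and 0.3 m and z of holder4 in the frame of rail between -0.0017 and 0.0015 m and x of holder4 in the frame of rail between -0.006 and 0.006 m and y of holder4 in the frame of rail between -0.3 and 0.3 m and z of fitted1 in the frame of rail between -0.0017 and 0.0015 m and x of fitted1 in the frame of rail between -0.006 and 0.006 m and y of fitted1 in the frame of rail between -0.3 and 0.3 m and z of fitted2 in the frame of rail between -0.0017 and 0.0015 m and x of fitted2 in the frame of rail between -0.006 and 0.006 m and y of fitted2 in the frame of rail between -0.3 and 0.3 m); the robot touches nothing.
It fails at once if the mallet is disturbed (moved more than 40 mm) (distance of mallet from where it was at the start of the episode above 0.04 m).
It fails at once if the brush is disturbed (moved more than 40 mm) (distance of brush from where it was at the start of the episode above 0.04 m).
It fails at once if the pot is disturbed (moved more than 40 mm) (distance of pot from where it was at the start of the episode above 0.04 m).
It fails at once if the holder already fitted beside the bench pin is taken out of the rail ((y of bench_pin in the frame of rail above 0.1 m and z of fitted2 in the frame of rail above 0.02 m) or (y of bench_pin in the frame of rail below -0.1 m and z of fitted1 in the frame of rail above 0.02 m)).
Of holder1, holder2, holder3, holder4 only 2 to 3 are there at a start; the rules pass over those that are not, and their reading is None.
At some moment in a run one of rack may be knocked a few centimetres aside while the robot is not near it.
It also fails if it takes over 210 s, if anything falls off the work surface, if the arm or the gripper's body presses on something with over 40 N, if the wrist force passes 120 N, or if a joint passes its speed limit or range.

## Working session

There is one attempt and no reset: what is moved stays moved. The work goes in short steps, Python scripts to look and compute and a tool call to move; the robot and the scene stay as the last step left them, time stands still between calls to the robot, and variables do not carry over. Pictures are saved under pics/ and viewed, and the job is handed in when it is done.

Besides the shell and the picture viewer there is one more tool, called after "Request:" as a command line: name --argument value ..., lists and objects as JSON in quotes. play_rows: Moves the arm, as the interface text tells. Its arguments: {"type":"object","properties":{"motion":{"type":"array","items":{"type":"number"}},"newtons":{"type":"number"}},"required":["motion"]}

```bash
ls; mkdir -p pics; python3 - <<'E'
from cell import *
import cv2
print(read_state())
for n in ("scene","top","wrist"):
    p=camera_params(n); print(n,p)
    im,d=camera(n); cv2.imwrite(f"pics/a_{n}.png",im)
E
```

```text
pics
{'clock': 0.0, 'joints': array([-1.18861422e+00,  3.00482441e-01,  1.52155498e+00, -2.33166227e-05,
        1.32071150e+00, -6.66173562e-02]), 'qd': array([ 6.44156089e-05,  2.15353001e-04, -8.22703265e-04, -1.18681029e-03,
        1.36553800e-03,  1.21535258e-03]), 'effort': array([ 1.30960820e-03, -5.31807625e+01, -3.52742636e+01,  7.08904839e-02,
        2.43537506e-02, -1.24676853e-04]), 'eef_pos': array([ 238.52389776, -495.30287056,  204.89115374]), 'eef_rot': array([3.0945051 , 1.56963984, 1.97251402]), 'wrist_force': array([1.00631446, 0.18623144, 0.0965392 ]), 'moment': array([0.0328017 , 0.00584265, 0.01151185]), 'finger_gap': 94.14039901402022}
scene {'fx': 484.48701466850076, 'fy': 484.48701466850076, 'cx': 270.75943808143114, 'cy': 205.68530861548376, 'k1': 0.05519684377283681, 'T': array([[ 8.90142049e-01,  3.09510622e-01, -3.34440289e-01,
         9.99682711e+02],
       [ 4.55239597e-01, -6.36391422e-01,  6.22706084e-01,
        -8.09444628e+02],
       [-2.01007839e-02, -7.06547332e-01, -7.07380256e-01,
         9.79468489e+02],
       [ 0.00000000e+00,  0.00000
[... 320 characters left out ...]
  1.57257082e-02,
        -1.41290071e+01],
       [-1.47838046e-02, -1.68142933e-01, -9.85651761e-01,
         1.26212121e+03],
       [ 0.00000000e+00,  0.00000000e+00,  0.00000000e+00,
         1.00000000e+00]])}
wrist {'fx': 364.93645941474375, 'fy': 364.93645941474375, 'cx': 282.6482959336071, 'cy': 204.62934945739406, 'k1': -0.05168689942085643, 'T': array([[ 4.33392222e-01, -8.71174721e-01, -2.30707145e-01,
         3.06505781e+02],
       [-9.01205369e-01, -4.19022914e-01, -1.10673759e-01,
        -4.62096749e+02],
       [-2.55398636e-04,  2.55879664e-01, -9.66708608e-01,
         3.84351343e+02],
       [ 0.00000000e+00,  0.00000000e+00,  0.00000000e+00,
         1.00000000e+00]])}
```

View pics/a_scene.png

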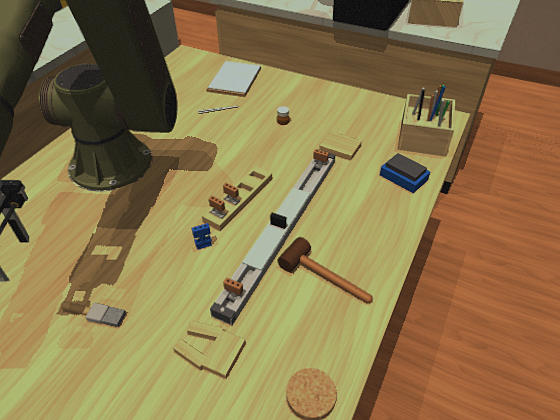

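View pics/a_top.png

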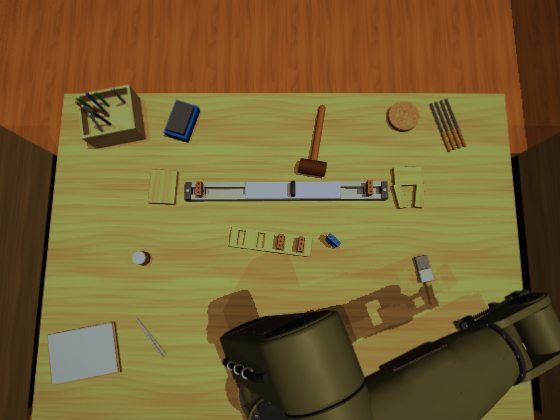

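View pics/a_wrist.png

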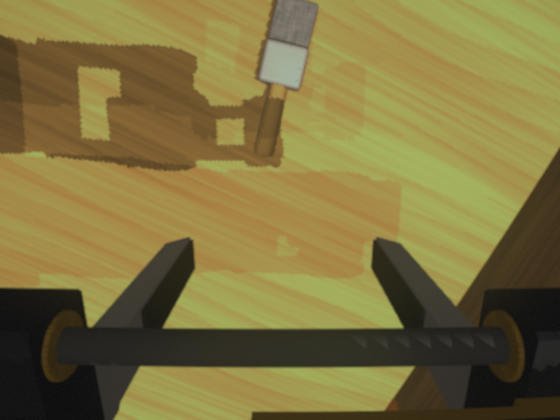

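```bash
cat > h.py <<'E'
from cell import *
import numpy as np, cv2
from scipy.spatial.transform import Rotation as R
def ray(p,u,v):
    xd=(u-p['cx'])/p['fx']; yd=(v-p['cy'])/p['fy']
    x,y=xd,yd
    for _ in range(20):
        s=1+p['k1']*(x*x+y*y); x,y=xd/s,yd/s
    return np.array([x,y,1.0])
def at_z(p,u,v,z):
    T=np.array(p['T']); d=T[:3,:3]@ray(p,u,v); o=T[:3,3]
    return o+d*(z-o[2])/d[2]
def by_depth(p,u,v,dep):
    T=np.array(p['T']); return T[:3,:3]@(ray(p,u,v)*dep)+T[:3,3]
def proj(p,X):
    T=np.array(p['T']); c=T[:3,:3].T@(np.asarray(X,float)-T[:3,3]); x,y=c[0]/c[2],c[1]/c[2]
    s=1+p['k1']*(x*x+y*y); return np.array([p['cx']+p['fx']*x*s,p['cy']+p['fy']*y*s])
def world(p,c): T=np.array(p['T']); return T[:3,:3]@np.array(c)+T[:3,3]
def rot(): return R.from_euler('xyz',read_state()['eef_rot']).as_matrix()
E
python3 - <<'E'
from h import *
np.set_printoptions(precision=1,suppress=True)
print(rot())
for n in ("top","scene"):
    im,d=camera(n); p=camera_params(n)
    for t in ["rail","slot_mid","lip_edge","shutter_grip","fitted1","holder1","rack","bench_pin","flat_block","mallet","brush","pot"]:
        for r in place_of(n,t)[:7]:
            if r['conf']>.2: print(n,t,round(r['conf'],2),world(p,r['at']))
E
```

```text
[[-0.   0.9  0.4]
 [ 0.   0.4 -0.9]
 [-1.   0.  -0. ]]
top rail 0.9 [605.1 -10.   -0.8]
top slot_mid 0.59 [607.3 -10.1  26.7]
top lip_edge 0.6 [617.9 -10.6  23.7]
top shutter_grip 0.86 [607.1 -30.3  52.8]
top fitted1 0.53 [ 610.8 -273.3    1.9]
top fitted1 0.47 [607.7 259.3  -2.5]
top fitted1 0.43 [610.2 -12.4  23.7]
top holder1 0.46 [439.7   0.3   2.7]
top rack 0.84 [452.2  30.7  -2. ]
top bench_pin 0.68 [ 627.1 -404.8   -1.6]
top flat_block 0.7 [615.8 382.9  -0.7]
top flat_block 0.45 [ 610.6 -271.1   -1.6]
top mallet 0.86 [ 770.9 -113.4    2.5]
top brush 0.69 [ 328.3 -449.8   -4.2]
top brush 0.23 [388.5 435.5  -1.1]
top pot 0.6 [388.1 434.5  -1.9]
scene rail 0.72 [598.4 -15.9   2.8]
scene slot_mid 0.89 [596.8 -14.4  32.8]
scene lip_edge 0.68 [ 325.7 -440.3    1. ]
scene lip_edge 0.63 [619.9 -14.6  23. ]
scene shutter_grip 0.57 [606.1 -37.2  57.9]
scene fitted1 0.57 [ 603.2 -267.7    1.1]
scene fitted1 0.53 [604.2 -37.3  57.8]
scene holder1 0.76 [433.1 -60.8   5. ]
scene holder1 0.73 [ 445.2 -156.6    2. ]
scene holder1 0.54 [435.5   7.1   8.6]
scene rack 0.6 [442.   35.   -0.3]
scene bench_pin 0.79 [ 623.3 -405.1   -0.2]
scene bench_pin 0.27 [441.7  34.9   2.2]
scene flat_block 0.91 [616.8 383.2   5.2]
scene flat_block 0.28 [441.6  37.2   2. ]
scene mallet 0.68 [ 769.9 -109.2    2.9]
scene brush 0.65 [602.1 -18.   -0.1]
scene brush 0.61 [ 320.2 -446.9    1.4]
scene brush 0.34 [443.6  37.7   1.1]
scene pot 0.62 [388.6 431.4   2.6]
scene pot 0.3 [434.5   3.8   7.7]
```

```bash
python3 - <<'E'
import cv2
a=cv2.imread("pics/a_top.png")
cv2.imwrite("pics/b1.png",cv2.resize(a[170:260,175:435],None,fx=3,fy=3,interpolation=cv2.INTER_CUBIC))
E
```

```text
(no output)
```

View pics/b1.png

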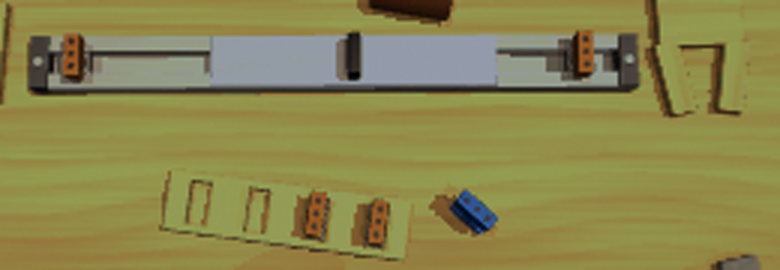

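```bash
python3 - <<'E'
from h import *
r=rot(); print(r); d=np.array([605,258,205])-read_state()['eef_pos']
print(r.T@d/17/1000, np.degrees(np.arctan2(r[1,2],r[0,2])))
E
```

```text
[[ 1.78186521e-06  9.00978132e-01  4.33864502e-01]
 [ 1.98052175e-05  4.33864502e-01 -9.00978132e-01]
 [-1.00000000e+00  1.01982024e-05 -1.70709798e-05]]
[ 2.67331213e-05  3.86487443e-02 -3.05853372e-02] -64.28693762943956
```

Request:
play_rows --motion '[0, 0, 0, 0, 0.0386, -0.0306, 0.1, 0, 0, 0, 0, 0.0386, -0.0306, 0.1, 0, 0, 0, 0, 0.0386, -0.0306, 0.1, 0, 0, 0, 0, 0.0386, -0.0306, 0.1, 0, 0, 0, 0, 0.0386, -0.0306, 0.1, 0, 0, 0, 0, 0.0386, -0.0306, 0.1, 0, 0, 0, 0, 0.0386, -0.0306, 0.1, 0, 0, 0, 0, 0.0386, -0.0306, 0.1, 0, 0, 0, 0, 0.0386, -0.0306, 0.1, 0, 0, 0, 0, 0.0386, -0.0306, 0.1, 0, 0, 0, 0, 0.0386, -0.0306, 0.1, 0, 0, 0, 0, 0.0386, -0.0306, 0.1, 0, 0, 0, 0, 0.0386, -0.0306, 0.1, 0, 0, 0, 0, 0.0386, -0.0306, 0.1, 0, 0, 0, 0, 0.0386, -0.0306, 0.1, 0, 0, 0, 0, 0.0386, -0.0306, 0.1, 0, 0, 0, 0, 0.0386, -0.0306, 0.1]' --newtons 40

```text
clock: 3.15
eef_pos: [608.0, 268.1, 207.0]
eef_rot: [0.901, 1.564, -0.229]
wrist_force: [-0.2, -0.5, 0.6]
finger_gap: 42.3
```

```bash
python3 - <<'E'
from h import *
s=read_state(); print(s['joints'],s['eef_pos'],s['finger_gap'],s['clock']); print(rot())
E
```

```text
[ 0.36174261  0.5584198   1.15315995 -0.00373544  1.42450389  1.49202616] [608.04050798 268.14193298 207.04416122] 42.30379221657974 3.15
[[ 0.00646122  0.90428836  0.4268733 ]
 [-0.00150636  0.42689053 -0.90430206]
 [-0.99997799  0.00519987  0.00412042]]
```

Request:
play_rows --motion '[-0.142, 0, 0, 0, 0, 0, 0.1, -0.142, 0, 0, 0, 0, 0, 0.1, -0.142, 0, 0, 0, 0, 0, 0.1, -0.142, 0, 0, 0, 0, 0, 0.1, -0.142, 0, 0, 0, 0, 0, 0.1, -0.142, 0, 0, 0, 0, 0, 0.1, -0.142, 0, 0, 0, 0, 0, 0.1, -0.142, 0, 0, 0, 0, 0, 0.1, -0.142, 0, 0, 0, 0, 0, 0.1, -0.142, 0, 0, 0, 0, 0, 0.1, -0.142, 0, 0, 0, 0, 0, 0.1, -0.142, 0, 0, 0, 0, 0, 0.1, -0.142, 0, 0, 0, 0, 0, 0.1, -0.142, 0, 0, 0, 0, 0, 0.1, -0.142, 0, 0, 0, 0, 0, 0.1, -0.142, 0, 0, 0, 0, 0, 0.1, -0.142, 0, 0, 0, 0, 0, 0.1, -0.142, 0, 0, 0, 0, 0, 0.1, -0.142, 0, 0, 0, 0, 0, 0.1, 0, 0, 0, 0, 0, 0, 0.1]'

```text
clock: 5.15
eef_pos: [608.1, 275.1, 200.5]
eef_rot: [2.731, 1.567, -1.866]
wrist_force: [0.2, 0.6, -0.6]
finger_gap: 42.2
```

```bash
python3 - <<'E'
from h import *
s=read_state(); print(s['joints'],s['eef_pos'],s['finger_gap'],s['clock']); print(rot())
im,d=camera("wrist"); p=camera_params("wrist"); cv2.imwrite("pics/w1.png",im); np.savez("w1.npz",im=im,d=d,**{k:np.array(v) for k,v in p.items()})
E
```

```text
[ 0.37123471  0.57458864  1.14364727 -0.0031368   1.4258     -1.31436453] [608.1475938  275.11632495 200.4506786 ] 42.18958220452588 5.15
[[-0.00115017 -0.99336402 -0.11500699]
 [-0.00377851 -0.11500192  0.99335808]
 [-0.9999922   0.00157708 -0.00362116]]
```

View pics/w1.png

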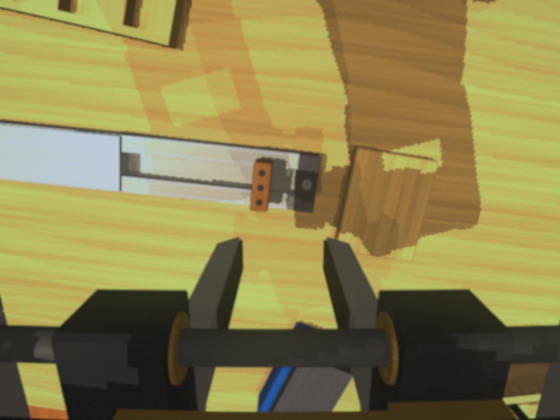

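```bash
cat >> h.py <<'E'
def load(f): 
    z=np.load(f); return z['im'],z['d'],{k:(z[k] if k=='T' else float(z[k])) for k in('fx','fy','cx','cy','k1','T')}
def snap(n,f):
    p=camera_params(n); im,d=camera(n); cv2.imwrite(f"pics/{f}.png",im); np.savez(f"{f}.npz",im=im,d=d,**{k:np.array(v) for k,v in p.items()}); return im,d,p
E
python3 - <<'E'
from h import *
np.set_printoptions(precision=2,suppress=True)
im,d,p=load("w1.npz")
# head ROI
for (u,v) in [(262,160),(270,161),(251,209),(267,211),(261,185),(261,172),(200,168),(180,192),(80,160),(307,165),(307,200)]:
    X=by_depth(p,u,v,d[v,u]); print((u,v),d[v,u],X)
hsv=cv2.cvtColor(im,cv2.COLOR_BGR2HSV)
print(hsv[175:195:5,255:268:4].tolist(), im[185,230],im[190,300])
E
```

```text
(262, 160) 321.65286 [581.32 254.09  58.98]
(270, 161) 321.34308 [581.35 261.21  59.49]
(251, 209) 321.64542 [623.91 249.08  70.07]
(267, 211) 395.1303 [644.33 262.06  -0.25]
(261, 185) 314.39694 [601.1  255.88  71.73]
(261, 172) 310.98392 [589.73 254.83  72.25]
(200, 168) 380.70514 [604.81 187.74   2.44]
(180, 192) 359.94586 [626.   174.93  29.17]
(80, 160) 345.7377 [603.32  78.19  35.51]
(307, 165) 347.13406 [584.85 296.03  34.59]
(307, 200) 356.58737 [619.09 300.42  33.93]
[[[13, 175, 165], [13, 149, 123], [13, 120, 98], [14, 174, 152]], [[14, 177, 164], [13, 173, 156], [13, 172, 157], [14, 173, 150]], [[14, 177, 161], [13, 118, 97], [13, 161, 133], [14, 173, 147]], [[14, 173, 159], [13, 130, 102], [13, 162, 137], [13, 175, 150]]] [76 87 92] [41 48 54]
```

```bash
python3 - <<'E'
import cv2
a=cv2.imread("pics/w1.png")
cv2.imwrite("pics/b2.png",cv2.resize(a[120:230,100:360],None,fx=3,fy=3,interpolation=cv2.INTER_CUBIC))
E
```

```text
(no output)
```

View pics/b2.png

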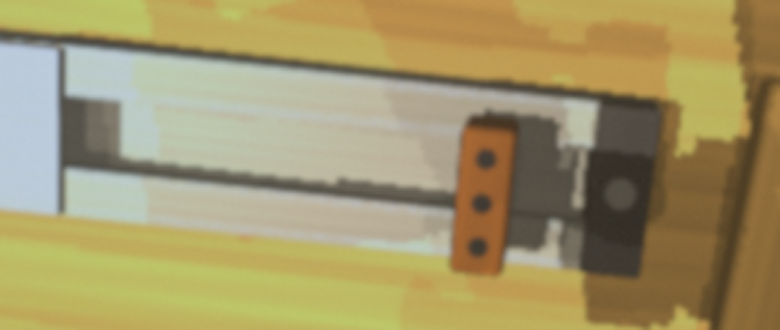

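```bash
cat >> h.py <<'E'
def cloud(d,p):
    H,W=d.shape; u,v=np.meshgrid(np.arange(W),np.arange(H))
    xd=(u-p['cx'])/p['fx']; yd=(v-p['cy'])/p['fy']; x,y=xd,yd
    for _ in range(10):
        s=1+p['k1']*(x*x+y*y); x,y=xd/s,yd/s
    c=np.stack([x*d,y*d,d],-1); T=np.array(p['T']); w=c@T[:3,:3].T+T[:3,3]; w[d<=0]=np.nan; return w
def heads(im,d,p,zlo=64,zhi=79,amin=60):
    w=cloud(d,p); hsv=cv2.cvtColor(im,cv2.COLOR_BGR2HSV)
    m=(w[...,2]>zlo)&(w[...,2]<zhi)&(hsv[...,0]>6)&(hsv[...,0]<20)&(hsv[...,1]>90)
    n,l,st,_=cv2.connectedComponentsWithStats(m.astype(np.uint8),connectivity=8)
    out=[]
    for i in range(1,n):
        if st[i,4]<amin: continue
        P=w[l==i]; r=cv2.minAreaRect(P[:,:2].astype(np.float32))
        c=P[:,:2]-P[:,:2].mean(0); e,V=np.linalg.eigh(c.T@c); a=np.degrees(np.arctan2(V[1,1],V[0,1])); a=(a+90)%180-90
        out.append(dict(rect=np.round(r[0],1),size=np.round(r[1],1),mean=np.round(P.mean(0),1),ang=round(a,1),n=st[i,4],px=(st[i,0]+st[i,2]//2,st[i,1]+st[i,3]//2)))
    return out
def fitlines(d,p,ylo,yhi,zlo=27,zhi=38,xlo=560,xhi=660):
    "rail outer edges: per y bin min and max x of top-face points"
    w=cloud(d,p).reshape(-1,3); w=w[(w[:,2]>zlo)&(w[:,2]<zhi)&(w[:,0]>xlo)&(w[:,0]<xhi)]
    B=[]
    for y in np.arange(ylo,yhi,4):
        s=w[(w[:,1]>=y)&(w[:,1]<y+4)]
        if len(s)>8: B.append((y+2,s[:,0].min(),s[:,0].max()))
    return np.array(B)
E
python3 - <<'E'
from h import *
np.set_printoptions(precision=2,suppress=True)
for f in ["w1.npz"]:
    im,d,p=load(f)
    for h in heads(im,d,p): print(h)
    B=fitlines(d,p,110,310)
    print(B[::3])
    for k in (1,2):print(np.polyfit(B[:,0],B[:,k],1))
im,d,p=snap("top","t1")
for h in heads(im,d,p,58,85,8): print(h)
B=fitlines(d,p,-320,240)
for k in (1,2):print(np.polyfit(B[:,0],B[:,k],1))
print(B[::10])
E
```

```text
{'rect': array([603.3, 255.2]), 'size': array([44.3, 16. ]), 'mean': array([602.2, 255.5,  71. ]), 'ang': np.float64(0.1), 'n': np.int32(851), 'px': (np.int32(261), np.int32(186))}
{'rect': array([767.3, 548.2]), 'size': array([ 3.3, 53. ]), 'mean': array([767.6, 547.2,  71.6]), 'ang': np.float64(-78.8), 'n': np.int32(418), 'px': (np.int32(528), np.int32(373))}
[[112.   575.55 629.8 ]
 [124.   575.94 631.24]
 [136.   575.68 631.42]
 [148.   575.93 631.12]
 [160.   576.01 631.17]
 [172.   575.77 631.38]
 [184.   575.28 631.1 ]
 [196.   575.08 630.81]
 [208.   575.26 631.79]
 [220.   575.45 631.03]
 [232.   575.23 631.32]
 [244.   575.17 630.69]
 [256.   575.2  583.36]
 [268.   575.15 631.11]
 [280.   575.09 630.8 ]
 [292.   575.09 630.93]
 [304.   575.09 630.89]]
[ -0.   576.33]
[ -0.05 638.  ]
{'rect': array([865.4, 469.9]), 'size': array([128.4,   4.8]), 'mean': array([868.6, 470.3,  71.9]), 'ang': np.float64(9.6), 'n': np.int32(94), 'px': (np.int32(135), np.int32(107))}
{'rect': array([917.4, 513.3]), 'size': array([ 5. , 23.9]), 'mean': array([916.9, 513.6,  73.9]), 'ang': np.floa
[... 2103 characters left out ...]
([15.6, 43.6]), 'mean': array([440.1,   2.9,  74.6]), 'ang': np.float64(-9.2), 'n': np.int32(79), 'px': (np.int32(280), np.int32(241))}
{'rect': array([431.9, -58.2]), 'size': array([15.8, 41.9]), 'mean': array([431.6, -58. ,  74.1]), 'ang': np.float64(-8.7), 'n': np.int32(77), 'px': (np.int32(301), np.int32(244))}
[ -0.01 578.21]
[ -0.01 632.98]
[[-318.    580.01  634.63]
 [-254.    580.07  632.89]
 [-210.    580.    632.26]
 [-170.    579.82  631.43]
 [-130.    580.45  658.96]
 [ -90.    581.85  630.28]
 [ -50.    579.1   630.72]
 [   2.    579.79  631.1 ]
 [  42.    579.    630.39]
 [  82.    575.79  629.96]
 [ 126.    575.92  630.53]
 [ 166.    575.74  631.22]
 [ 206.    575.71  631.26]]
```

```bash
cat >> h.py <<'E'
def target_R(zang):
    a=np.radians(zang); z=np.array([np.cos(a),np.sin(a),0]); x=np.array([0,0,-1.]); y=np.cross(z,x); return np.stack([x,y,z],1)
def plan(pos,zang,n,grip,pose=None):
    s=read_state(); r=R.from_euler('xyz',s['eef_rot']) if pose is None else pose[1]; q=np.array(s['eef_pos']) if pose is None else pose[0]
    rt=R.from_matrix(target_R(zang)); rv=(r.inv()*rt).as_rotvec(); pos=np.array(pos,float)
    print("now",np.round(s['eef_pos'],1),"zang",round(np.degrees(np.arctan2(r.as_matrix()[1,2],r.as_matrix()[0,2])),2),"j1 j6",np.round(s['joints'][[0,5]],2),"F",np.round(s['wrist_force'],1),"gap",round(s['finger_gap'],1),"t",s['clock'])
    out=[]
    for i in range(n):
        rr=r*R.from_rotvec(rv*i/n); sh=rr.inv().apply((pos-q)/n)/1000
        out+= [list(np.round(rv/n,3)+0.0)+list(np.round(sh,4)+0.0)+[grip]]
    print("rot/row deg",np.degrees(np.linalg.norm(rv))/n,"mm/row",np.linalg.norm(pos-q)/n)
    print(", ".join(", ".join("%g"%v for v in o) for o in out))
    return pos,rt
E
python3 - <<'E'
from h import *
plan([603.2,255,100],90.4,4,0.1)
E
```

```text
now [608.2 275.1 200.5] zang 96.21 j1 j6 [ 0.37 -1.31] F [ 0.  -0.9  0. ] gap 42.3 t 5.25
rot/row deg 1.454605754671051 mm/row 25.641574311076795
0.025, -0.001, 0, 0.0251, 0.0017, -0.0048, 0.1, 0.025, -0.001, 0, 0.0251, 0.0016, -0.0048, 0.1, 0.025, -0.001, 0, 0.0251, 0.0015, -0.0049, 0.1, 0.025, -0.001, 0, 0.0251, 0.0014, -0.005, 0.1
```

Request:
play_rows --motion '[0.025, -0.001, 0, 0.0251, 0.0017, -0.0048, 0.1, 0.025, -0.001, 0, 0.0251, 0.0016, -0.0048, 0.1, 0.025, -0.001, 0, 0.0251, 0.0015, -0.0049, 0.1, 0.025, -0.001, 0, 0.0251, 0.0014, -0.005, 0.1, 0, 0, 0, 0, 0, 0, 0.1]'

```text
clock: 5.75
eef_pos: [603.3, 254.8, 97.8]
eef_rot: [-0.576, 1.569, 0.979]
wrist_force: [0.0, 0.4, 0.9]
finger_gap: 42.4
```

```bash
python3 - <<'E'
from h import *
plan([603.2,255,46],90.4,4,0.1)
im,d,p=snap("wrist","w2")
for h in heads(im,d,p): print(h)
E
```

```text
now [603.3 254.8  97.8] zang 89.06 j1 j6 [ 0.34 -1.21] F [0.  0.4 0.9] gap 42.4 t 5.75
rot/row deg 0.3360845699831173 mm/row 12.955612662500668
-0.006, 0, 0, 0.013, 0, 0, 0.1, -0.006, 0, 0, 0.013, 0, 0, 0.1, -0.006, 0, 0, 0.013, 0, 0, 0.1, -0.006, 0, 0, 0.013, 0, 0.0001, 0.1
{'rect': array([602.7, 255.4]), 'size': array([43.3, 15.8]), 'mean': array([601.1, 255.4,  70.9]), 'ang': np.float64(0.4), 'n': np.int32(1663), 'px': (np.int32(282), np.int32(232))}
```

Request:
play_rows --motion '[-0.006, 0, 0, 0.013, 0, 0, 0.1, -0.006, 0, 0, 0.013, 0, 0, 0.1, -0.006, 0, 0, 0.013, 0, 0, 0.1, -0.006, 0, 0, 0.013, 0, 0, 0.1, 0, 0, 0, 0, 0, 0, 0.1]' --newtons 40

```text
clock: 6.3
eef_pos: [606.2, 257.0, 47.6]
eef_rot: [-1.124, 1.561, 0.457]
wrist_force: [-0.3, 0.5, 0.4]
finger_gap: 42.4
```

Request:
play_rows --motion '[0, 0, 0, 0, 0, 0, 1, 0, 0, 0, 0, 0, 0, 1, 0, 0, 0, 0, 0, 0, 1, 0, 0, 0, 0, 0, 0, 1, 0, 0, 0, 0, 0, 0, 1]' --newtons 40

```text
clock: 6.8
eef_pos: [606.6, 257.0, 48.4]
eef_rot: [-1.157, 1.561, 0.423]
wrist_force: [1.3, 0.4, -4.1]
finger_gap: 15.5
```

```bash
python3 - <<'E'
from h import *
plan([603.2,255,41],90.4,2,1)
E
```

```text
now [606.6 257.   48.4] zang 90.57 j1 j6 [ 0.34 -1.24] F [ 1.3  0.4 -4.1] gap 15.5 t 6.8
rot/row deg 0.30543737458965203 mm/row 4.185133159235508
0.001, 0.002, 0.005, 0.0037, 0.0017, -0.001, 1, 0.001, 0.002, 0.005, 0.0037, 0.0017, -0.001, 1
```

Request:
play_rows --motion '[0, 0, 0, 0, 0, 0, 0.4, 0, 0, 0, 0, 0, 0, 0.4, 0.002, 0.004, 0.01, 0.001, 0.0034, -0.001, 0.4, 0, 0, 0, 0, 0, 0, 0.4]'

```text
clock: 7.2
eef_pos: [603.3, 256.2, 48.1]
eef_rot: [0.238, 1.57, 1.816]
wrist_force: [-0.3, -0.9, 0.5]
finger_gap: 27.9
```

```bash
python3 - <<'E'
from h import *
plan([603,255.2,47],90.4,1,0.4)
E
```

```text
now [603.3 256.2  48.1] zang 90.44 j1 j6 [ 0.35 -1.23] F [-0.3 -0.9  0.5] gap 27.9 t 7.2
rot/row deg 0.04968284842712053 mm/row 1.5403453902740545
0.001, 0, 0, 0.0011, 0.0003, -0.001, 0.4
```

Request:
play_rows --motion '[0, 0, 0, 0.001, 0, -0.001, 0.6, 0, 0, 0, 0, 0, 0, 1, 0, 0, 0, 0, 0, 0, 1, 0, 0, 0, 0, 0, 0, 1, 0, 0, 0, 0, 0, 0, 1]' --newtons 40

```text
clock: 7.7
eef_pos: [603.3, 255.4, 47.2]
eef_rot: [-0.174, 1.57, 1.405]
wrist_force: [-0.0, 0.4, -0.8]
finger_gap: 15.9
```

Request:
play_rows --motion '[0, 0, 0, 0.0025, 0, 0, 1, 0, 0, 0, 0.0025, 0, 0, 1, 0, 0, 0, 0, 0, 0, 1]'

```text
clock: 8.0
eef_pos: [603.5, 255.4, 42.6]
eef_rot: [-0.598, 1.569, 0.981]
wrist_force: [-1.4, 0.1, 4.5]
finger_gap: 15.5
```

```bash
python3 - <<'E'
from h import *
plan([603.2,255.2,42],90.4,1,1)
E
```

```text
now [603.5 255.4  42.6] zang 90.45 j1 j6 [ 0.34 -1.23] F [-1.4  0.1  4.5] gap 15.5 t 8.0
rot/row deg 0.08848175576147495 mm/row 0.7356279625681927
0.001, 0.001, 0.001, 0.0006, 0.0003, -0.0002, 1
```

Request:
play_rows --motion '[0, 0, 0, 0.0006, 0, 0, 1, 0.1, 0, 0, 0, 0, 0, 1, 0.1, 0, 0, 0, 0, 0, 1, 0.1, 0, 0, 0, 0, 0, 1, 0.1, 0, 0, 0, 0, 0, 1, 0, 0, 0, 0, 0, 0, 1]'

```text
clock: 8.6
eef_pos: [604.8, 255.4, 43.3]
eef_rot: [-0.8, 1.566, 0.364]
wrist_force: [-1.5, -0.7, 3.7]
finger_gap: 15.4
```

```bash
python3 - <<'E'
from h import *
plan([603.2,255.2,42.2],0.4,9,1)
E
```

```text
now [604.8 255.4  43.3] zang 66.69 j1 j6 [ 0.34 -0.82] F [-1.5 -0.7  3.7] gap 15.4 t 8.6
rot/row deg 7.365873409050378 mm/row 0.21893304179390963
0.129, 0.001, 0, 0.0001, 0.0002, -0.0001, 1, 0.129, 0.001, 0, 0.0001, 0.0001, -0.0001, 1, 0.129, 0.001, 0, 0.0001, 0.0001, -0.0001, 1, 0.129, 0.001, 0, 0.0001, 0.0001, -0.0001, 1, 0.129, 0.001, 0, 0.0001, 0.0001, -0.0002, 1, 0.129, 0.001, 0, 0.0001, 0.0001, -0.0002, 1, 0.129, 0.001, 0, 0.0001, 0, -0.0002, 1, 0.129, 0.001, 0, 0.0001, 0, -0.0002, 1, 0.129, 0.001, 0, 0.0001, 0, -0.0002, 1
```

Request:
play_rows --motion '[0, 0, 0, 0.0012, 0.001, -0.0004, 1, 0.12, 0.001, 0, 0.0003, 0.0002, -0.0001, 1, 0.12, 0.001, 0, 0.0003, 0.0001, -0.0001, 1, 0.12, 0.001, 0, 0.0003, 0.0001, -0.0001, 1, 0.12, 0.001, 0, 0.0003, 0.0001, -0.0001, 1, 0, 0, 0, 0, 0, 0, 1]'

```text
clock: 9.2
eef_pos: [604.1, 255.0, 41.5]
eef_rot: [-0.963, 1.565, -0.28]
wrist_force: [-0.4, -0.2, 5.0]
finger_gap: 16.0
```

```bash
python3 - <<'E'
from h import *
plan([603.2,255.2,42.2],0.4,5,1)
E
```

```text
now [604.1 255.   41.5] zang 39.15 j1 j6 [ 0.35 -0.34] F [-0.4 -0.2  5. ] gap 16.0 t 9.2
rot/row deg 7.750159294869137 mm/row 0.2323235537579676
0.135, 0.001, 0.001, -0.0001, 0.0001, -0.0001, 1, 0.135, 0.001, 0.001, -0.0001, 0.0001, -0.0001, 1, 0.135, 0.001, 0.001, -0.0001, 0.0001, -0.0002, 1, 0.135, 0.001, 0.001, -0.0001, 0.0001, -0.0002, 1, 0.135, 0.001, 0.001, -0.0001, 0.0001, -0.0002, 1
```

Request:
play_rows --motion '[0.125, 0.001, 0.001, 0, 0.0002, -0.0002, 1, 0.135, 0.001, 0.001, 0.0001, 0.0002, -0.0002, 1, 0.135, 0.001, 0.001, 0.0001, 0.0002, -0.0002, 1, 0.135, 0.001, 0.001, 0.0001, 0.0001, -0.0003, 1, 0.135, 0.001, 0.001, 0.0001, 0, -0.0003, 1, 0, 0, 0, 0, 0, 0, 1]'

```text
clock: 9.8
eef_pos: [603.3, 255.2, 41.6]
eef_rot: [0.885, 1.568, 0.913]
wrist_force: [-0.5, -1.0, 4.3]
finger_gap: 15.8
```

```bash
python3 - <<'E'
from h import *
plan([603.2,255.2,120],0.4,4,1)
E
```

```text
now [603.3 255.2  41.6] zang 1.6 j1 j6 [0.34 0.32] F [-0.5 -1.   4.3] gap 15.8 t 9.8
rot/row deg 0.3029190707194511 mm/row 19.596508302560583
0.005, 0, 0, -0.0196, 0, 0, 1, 0.005, 0, 0, -0.0196, 0, 0, 1, 0.005, 0, 0, -0.0196, 0, 0, 1, 0.005, 0, 0, -0.0196, 0, 0, 1
```

Request:
play_rows --motion '[0.01, 0, 0, -0.008, 0, 0, 1, 0.008, 0, 0, -0.015, 0, 0, 1, 0, 0, 0, -0.025, 0, 0, 1, 0, 0, 0, -0.025, 0, 0, 1, 0, 0, 0, -0.025, 0, 0, 1, 0, 0, 0, 0, 0, 0, 1]'

```text
clock: 10.4
eef_pos: [601.9, 254.8, 145.0]
eef_rot: [2.737, 1.569, 2.772]
wrist_force: [-1.2, -0.5, -1.5]
finger_gap: 15.9
```

```bash
python3 - <<'E'
from h import *
plan([606.3,-215,140],0.4,12,1)
im,d,p=snap("wrist","w3")
E
```

```text
now [601.9 254.8 145. ] zang 2.01 j1 j6 [0.34 0.31] F [-1.2 -0.5 -1.5] gap 15.9 t 10.4
rot/row deg 0.13478538038157997 mm/row 39.1526550507934
0.002, 0, 0, 0.0004, -0.0391, -0.001, 1, 0.002, 0, 0, 0.0004, -0.0391, -0.0009, 1, 0.002, 0, 0, 0.0004, -0.0391, -0.0008, 1, 0.002, 0, 0, 0.0004, -0.0391, -0.0007, 1, 0.002, 0, 0, 0.0004, -0.0391, -0.0006, 1, 0.002, 0, 0, 0.0004, -0.0391, -0.0005, 1, 0.002, 0, 0, 0.0004, -0.0391, -0.0005, 1, 0.002, 0, 0, 0.0004, -0.0391, -0.0004, 1, 0.002, 0, 0, 0.0004, -0.0391, -0.0003, 1, 0.002, 0, 0, 0.0004, -0.0392, -0.0002, 1, 0.002, 0, 0, 0.0004, -0.0392, -0.0001, 1, 0.002, 0, 0, 0.0004, -0.0392, 0, 1
```

View pics/w3.png

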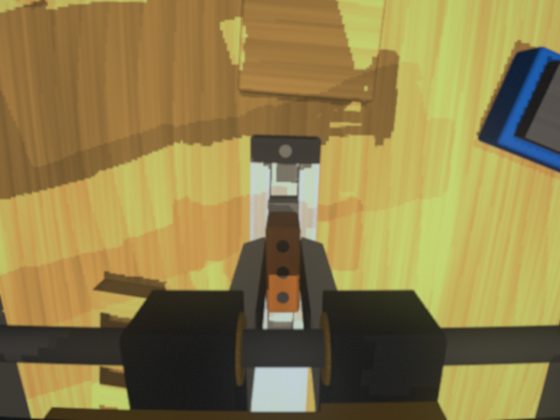

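Request:
play_rows --motion '[0.002, 0, 0, 0.0004, -0.0391, -0.001, 1, 0.002, 0, 0, 0.0004, -0.0391, -0.0009, 1, 0.002, 0, 0, 0.0004, -0.0391, -0.0008, 1, 0.002, 0, 0, 0.0004, -0.0391, -0.0007, 1, 0.002, 0, 0, 0.0004, -0.0391, -0.0006, 1, 0.002, 0, 0, 0.0004, -0.0391, -0.0005, 1, 0.002, 0, 0, 0.0004, -0.0391, -0.0005, 1, 0.002, 0, 0, 0.0004, -0.0391, -0.0004, 1, 0.002, 0, 0, 0.0004, -0.0391, -0.0003, 1, 0.002, 0, 0, 0.0004, -0.0392, -0.0002, 1, 0.002, 0, 0, 0.0004, -0.0392, -0.0001, 1, 0, 0, 0, 0, -0.0392, 0, 1, 0, 0, 0, 0, 0, 0, 1]'

```text
clock: 11.75
eef_pos: [600.8, -231.2, 116.7]
eef_rot: [3.003, 1.536, 3.042]
wrist_force: [-0.5, 0.0, -1.4]
finger_gap: 15.6
```

```bash
python3 - <<'E'
from h import *
plan([606.6,-215,100],0.4,3,1)
im,d,p=snap("wrist","w4")
B=fitlines(d,p,-340,-120)
np.set_printoptions(precision=1,suppress=True);print(B[::2])
for h in heads(im,d,p): print(h)
im,d,p=snap("top","t2")
for h in heads(im,d,p,58,200,20): print(h) if h['rect'][0]<700 else 0
E
```

```text
now [ 600.8 -231.2  116.7] zang 2.24 j1 j6 [-0.42 -0.46] F [-0.5  0.  -1.4] gap 15.6 t 11.75
rot/row deg 0.9083686383922539 mm/row 8.001296774276918
0.011, -0.012, -0.001, 0.0055, 0.0053, 0.0023, 1, 0.011, -0.012, -0.001, 0.0055, 0.0053, 0.0022, 1, 0.011, -0.012, -0.001, 0.0055, 0.0054, 0.0021, 1
[[-330.   586.6  613.7]
 [-322.   586.5  618.3]
 [-314.   587.1  617.1]
 [-258.   631.   635.1]
 [-250.   579.   634.6]
 [-242.   579.5  634.8]
 [-234.   579.3  634.9]
 [-226.   579.1  634.5]
 [-218.   579.   634.6]
 [-210.   578.8  634.8]
 [-202.   578.6  634.8]
 [-194.   579.2  634.4]
 [-186.   579.1  634.5]
 [-178.   578.8  634.6]
 [-170.   578.6  634.2]
 [-162.   578.4  634.4]
 [-154.   578.3  634.5]
 [-146.   579.2  634.5]
 [-138.   578.6  659.5]
 [-130.   578.4  658. ]
 [-122.   578.3  659.9]]
{'rect': array([440.1,   2.9]), 'size': array([15.7, 43.4]), 'mean': array([440.1,   3. ,  74.1]), 'ang': np.float64(-9.2), 'n': np.int32(79), 'px': (np.int32(280), np.int32(241))}
{'rect': array([432.7, -58.3]), 'size': array([15.8, 44.1]), 'mean': array([432.2, -58.1,  73.9]), 'ang': np.float64(-9.0), 'n': np.int32(79), 'px': (np.int32(301), np.int32(244))}
```

View pics/w4.png

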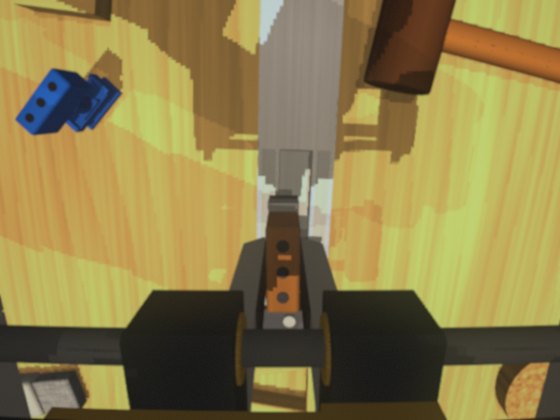

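View pics/t2.png

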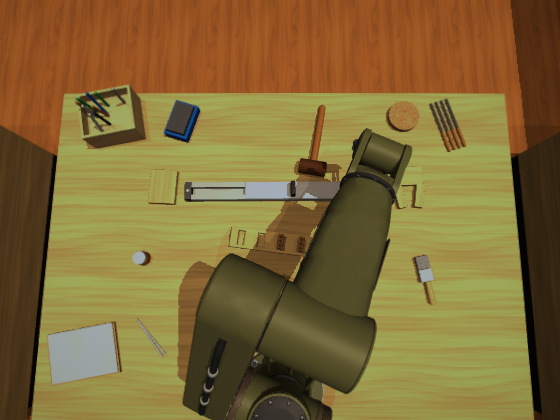

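Request:
play_rows --motion '[0.011, -0.012, -0.001, 0, 0.0053, 0.0023, 1, 0.011, -0.012, -0.001, 0, 0.0053, 0.0022, 1, 0.011, -0.012, -0.001, 0, 0.0054, 0.0021, 1, 0, 0, 0, 0, 0, 0, 1, 0, 0, 0, 0, 0, 0, 1]'

```text
clock: 12.35
eef_pos: [607.9, -204.7, 115.7]
eef_rot: [0.976, 1.567, 0.988]
wrist_force: [0.4, -0.7, -1.3]
finger_gap: 15.7
```

```bash
python3 - <<'E'
from h import *
plan([606.7,-215,85],0.4,2,1)
im,d,p=snap("scene","s2")
cv2.imwrite("pics/s2c.png",cv2.resize(im[220:380,160:340],None,fx=4,fy=3.7))
E
```

```text
now [ 607.9 -204.7  115.7] zang 0.68 j1 j6 [-0.38 -0.4 ] F [ 0.4 -0.7 -1.3] gap 15.7 t 12.35
rot/row deg 0.18440148267527784 mm/row 16.20433468560121
0.002, 0.001, -0.002, 0.0153, -0.0052, -0.0007, 1, 0.002, 0.001, -0.002, 0.0153, -0.0052, -0.0007, 1
```

View pics/s2c.png

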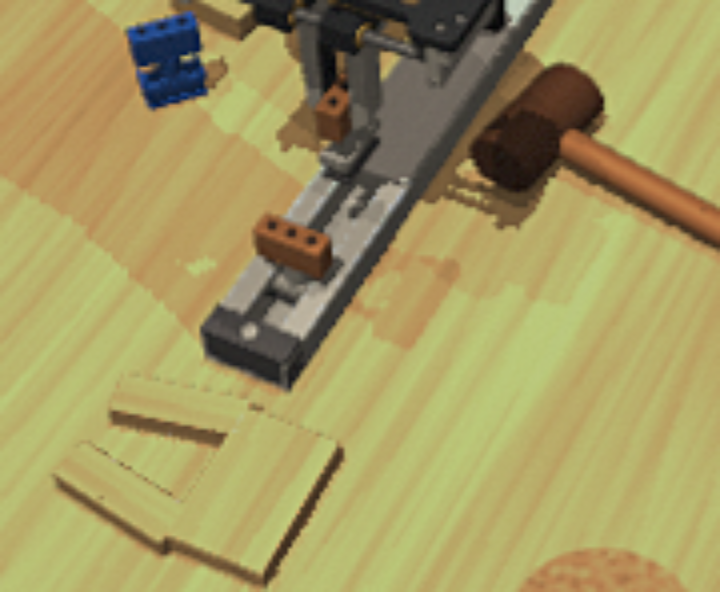

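Request:
play_rows --motion '[0.002, 0.001, -0.002, 0.0153, -0.0052, -0.0007, 1, 0.002, 0.001, -0.002, 0.0143, -0.0052, -0.0007, 1, 0, 0, 0, 0, 0, 0, 1, 0, 0, 0, 0, 0, 0, 1]'

```text
clock: 12.8
eef_pos: [606.1, -216.5, 82.4]
eef_rot: [-2.753, 1.57, -2.746]
wrist_force: [0.2, 0.3, -1.7]
finger_gap: 15.9
```

```bash
python3 - <<'E'
from h import *
plan([606.7,-215,60],0.4,2,1)
E
```

```text
now [ 606.1 -216.5   82.4] zang 0.41 j1 j6 [-0.4  -0.41] F [ 0.2  0.3 -1.7] gap 15.9 t 12.8
rot/row deg 0.0351789602658971 mm/row 11.249043164025156
0, -0.001, 0, 0.0112, 0.0007, 0.0003, 1, 0, -0.001, 0, 0.0112, 0.0007, 0.0003, 1
```

Request:
play_rows --motion '[0, 0, 0, 0.004, 0.0014, 0.0006, 1, 0, 0, 0, 0.009, 0, 0, 1, 0, 0, 0, 0.008, 0, 0, 1, 0, 0, 0, 0, 0, 0, 1]'

```text
clock: 13.2
eef_pos: [606.6, -215.1, 59.6]
eef_rot: [-2.794, 1.57, -2.787]
wrist_force: [-0.6, 0.3, -1.5]
finger_gap: 15.6
```

```bash
python3 - <<'E'
from h import *
plan([606.7,-215,42],0.4,5,1)
E
```

```text
now [ 606.6 -215.1   59.6] zang 0.39 j1 j6 [-0.4 -0.4] F [-0.6  0.3 -1.5] gap 15.6 t 13.2
rot/row deg 0.014354600342799392 mm/row 3.519466437539431
0, 0, 0, 0.0035, 0, 0, 1, 0, 0, 0, 0.0035, 0, 0, 1, 0, 0, 0, 0.0035, 0, 0, 1, 0, 0, 0, 0.0035, 0, 0, 1, 0, 0, 0, 0.0035, 0, 0, 1
```

Request:
play_rows --motion '[0, 0, 0, 0.0035, 0, 0, 1, 0, 0, 0, 0.0035, 0, 0, 1, 0, 0, 0, 0.0035, 0, 0, 1, 0, 0, 0, 0.0035, 0, 0, 1, 0, 0, 0, 0.0035, 0, 0, 1, 0, 0, 0, 0, 0, 0, 1]'

```text
clock: 13.8
eef_pos: [607.1, -215.1, 42.1]
eef_rot: [-1.412, 1.57, -1.405]
wrist_force: [-2.3, 1.4, 5.2]
finger_gap: 15.8
```

```bash
python3 - <<'E'
from h import *
plan([606.7,-215,41.7],-89.6,12,1)
E
```

```text
now [ 607.1 -215.1   42.1] zang 0.41 j1 j6 [-0.4 -0.4] F [-2.3  1.4  5.2] gap 15.8 t 13.8
rot/row deg 7.500594900371245 mm/row 0.052660788987108624
0.131, 0, 0, 0, 0, 0, 1, 0.131, 0, 0, 0, 0, 0, 1, 0.131, 0, 0, 0, 0, 0, 1, 0.131, 0, 0, 0, 0, 0, 1, 0.131, 0, 0, 0, 0, 0, 1, 0.131, 0, 0, 0, 0, 0, 1, 0.131, 0, 0, 0, 0, 0, 1, 0.131, 0, 0, 0, 0, 0, 1, 0.131, 0, 0, 0, 0, 0, 1, 0.131, 0, 0, 0, 0, 0, 1, 0.131, 0, 0, 0, 0, 0, 1, 0.131, 0, 0, 0, 0, 0, 1
```

Request:
play_rows --motion '[0.131, 0, 0, 0.0002, 0.0001, -0.0002, 1, 0.131, 0, 0, 0.0002, 0, -0.0002, 1, 0.131, 0, 0, 0.0002, 0, -0.0001, 1, 0.131, 0, 0, 0.0002, 0, 0, 1, 0.131, 0, 0, 0.0002, 0, 0, 1, 0.131, 0, 0, 0.0002, 0, 0, 1, 0, 0, 0, 0, 0, 0, 1]'

```text
clock: 14.5
eef_pos: [608.8, -216.3, 44.3]
eef_rot: [0.245, 1.563, -0.564]
wrist_force: [-0.6, 0.9, 0.7]
finger_gap: 15.5
```

```bash
python3 - <<'E'
from h import *
plan([606.7,-215,41.7],-89.6,6,1)
E
```

```text
now [ 608.8 -216.3   44.3] zang -46.37 j1 j6 [-0.4   0.41] F [-0.6  0.9  0.7] gap 15.5 t 14.5
rot/row deg 7.206050626760677 mm/row 0.5993668404232101
0.126, 0.001, -0.001, 0.0004, -0.0001, -0.0004, 1, 0.126, 0.001, -0.001, 0.0004, -0.0002, -0.0004, 1, 0.126, 0.001, -0.001, 0.0004, -0.0002, -0.0004, 1, 0.126, 0.001, -0.001, 0.0004, -0.0002, -0.0003, 1, 0.126, 0.001, -0.001, 0.0004, -0.0003, -0.0003, 1, 0.126, 0.001, -0.001, 0.0004, -0.0003, -0.0003, 1
```

Request:
play_rows --motion '[0, 0, 0, 0.0028, -0.001, -0.002, 1, 0, 0, 0, 0, 0, 0, 1]'

```text
clock: 14.7
eef_pos: [607.5, -215.8, 42.2]
eef_rot: [0.29, 1.56, -0.512]
wrist_force: [-3.4, 0.8, 4.1]
finger_gap: 15.9
```

```bash
python3 - <<'E'
from h import *
plan([606.7,-215,41.5],-89.6,6,1)
E
```

```text
now [ 607.5 -215.8   42.2] zang -45.98 j1 j6 [-0.4   0.41] F [-3.4  0.8  4.1] gap 15.9 t 14.7
rot/row deg 7.271337950622385 mm/row 0.21753098587994987
0.127, 0.001, -0.001, 0.0001, 0, -0.0002, 1, 0.127, 0.001, -0.001, 0.0001, 0, -0.0002, 1, 0.127, 0.001, -0.001, 0.0001, 0, -0.0002, 1, 0.127, 0.001, -0.001, 0.0001, -0.0001, -0.0002, 1, 0.127, 0.001, -0.001, 0.0001, -0.0001, -0.0002, 1, 0.127, 0.001, -0.001, 0.0001, -0.0001, -0.0002, 1
```

Request:
play_rows --motion '[0.12, 0.004, -0.004, 0.0009, 0, -0.0005, 1, 0.127, 0.001, -0.001, 0.0006, 0, -0.0003, 1, 0.127, 0.001, -0.001, 0.0006, 0, -0.0003, 1, 0, 0, 0, 0.0003, 0, 0, 1]'

```text
clock: 15.1
eef_pos: [607.2, -215.3, 40.7]
eef_rot: [0.064, 1.565, -1.115]
wrist_force: [-0.4, 0.0, 5.1]
finger_gap: 15.8
```

```bash
python3 - <<'E'
from h import *
plan([606.7,-215,41.5],-89.6,3,1)
E
```

```text
now [ 607.2 -215.3   40.7] zang -67.53 j1 j6 [-0.4   0.78] F [-0.4  0.   5.1] gap 15.8 t 15.1
rot/row deg 7.356810378577799 mm/row 0.336295658936365
0.128, 0.002, 0, -0.0003, -0.0001, -0.0002, 1, 0.128, 0.002, 0, -0.0003, -0.0001, -0.0001, 1, 0.128, 0.002, 0, -0.0003, -0.0001, -0.0001, 1
```

Request:
play_rows --motion '[0.128, 0.002, 0, 0, -0.0001, -0.0003, 1, 0.128, 0.002, 0, 0, -0.0002, -0.0002, 1, 0.128, 0.002, 0, 0, -0.0003, -0.0001, 1, 0, 0, 0, 0, 0, 0, 1]'

```text
clock: 15.5
eef_pos: [606.8, -215.1, 41.3]
eef_rot: [1.62, 1.568, 0.067]
wrist_force: [-0.5, 0.2, 4.3]
finger_gap: 15.5
```

```bash
python3 - <<'E'
from h import *
plan([606.7,-215,46.5],-89.6,2,1)
E
```

```text
now [ 606.8 -215.1   41.3] zang -88.99 j1 j6 [-0.4   1.15] F [-0.5  0.2  4.3] gap 15.5 t 15.5
rot/row deg 0.3156779218171754 mm/row 2.5807201858454434
0.005, 0, -0.001, -0.0026, 0, -0.0001, 1, 0.005, 0, -0.001, -0.0026, 0, -0.0001, 1
```

Let it rise gently, then open and back off.

Request:
play_rows --motion '[0.01, 0, 0, -0.0025, 0, 0, 1, 0, 0, 0, -0.0025, 0, 0, 1, 0, 0, 0, 0, 0, 0, 1]'

```text
clock: 15.8
eef_pos: [606.7, -215.1, 46.8]
eef_rot: [1.601, 1.568, 0.052]
wrist_force: [0.3, -0.4, 4.0]
finger_gap: 15.7
```

```bash
python3 - <<'E'
from h import *
plan([606.7,-215,46.5],-89.6,2,1)
E
```

```text
now [ 606.7 -215.1   46.8] zang -88.75 j1 j6 [-0.4   1.15] F [ 0.3 -0.4  4. ] gap 15.7 t 15.8
rot/row deg 0.4335421882171059 mm/row 0.14582255288938906
0.007, 0, -0.001, 0.0001, 0, 0, 1, 0.007, 0, -0.001, 0.0001, 0, 0, 1
```

Request:
play_rows --motion '[0, 0, 0, 0, 0, 0, 0.35, 0, 0, 0, 0, 0, 0, 0.35, 0, 0, 0, 0, 0, 0, 0.35, 0, 0, 0, -0.02, 0, 0, 0.35, 0, 0, 0, -0.03, 0, 0, 0.35, 0, 0, 0, -0.04, 0, 0, 0.35, 0, 0, 0, -0.04, 0, 0, 0.35, 0, 0, 0, 0, 0, 0, 0.35]'

```text
clock: 16.6
eef_pos: [604.8, -214.4, 177.3]
eef_rot: [-2.183, 1.565, 2.557]
wrist_force: [0.9, -0.4, -0.9]
finger_gap: 30.3
```

```bash
python3 - <<'E'
from h import *
plan([606,-33,150],-89.6,5,.35)
im,d,p=snap("wrist","w5")
for h in heads(im,d,p): print(h)
w=cloud(d,p); m=(w[...,2]>60)&(w[...,2]<80)&(abs(w[...,1]+33)<40)&(abs(w[...,0]-605)<50); print(m.sum(), w[m].mean(0) if m.any() else 0)
E
```

```text
now [ 604.8 -214.4  177.3] zang -88.41 j1 j6 [-0.4   1.14] F [ 0.9 -0.4 -0.9] gap 30.3 t 16.6
rot/row deg 0.24736324351502628 mm/row 36.68014564424
0.004, -0.001, 0.001, 0.0056, 0.0013, -0.0362, 0.35, 0.004, -0.001, 0.001, 0.0055, 0.0011, -0.0362, 0.35, 0.004, -0.001, 0.001, 0.0055, 0.001, -0.0362, 0.35, 0.004, -0.001, 0.001, 0.0055, 0.0008, -0.0363, 0.35, 0.004, -0.001, 0.001, 0.0055, 0.0006, -0.0363, 0.35
{'rect': array([ 609., -214.]), 'size': array([44.2, 14.6]), 'mean': array([ 610.1, -213.8,   71. ]), 'ang': np.float64(1.0), 'n': np.int32(924), 'px': (np.int32(284), np.int32(198))}
{'rect': array([ 607.9, -269.5]), 'size': array([43.5, 16.2]), 'mean': array([ 608.5, -268.8,   70.7]), 'ang': np.float64(0.9), 'n': np.int32(1005), 'px': (np.int32(352), np.int32(201))}
{'rect': array([432.4,   4. ]), 'size': array([17.7, 27.7]), 'mean': array([431.5,   2.4,  73.5]), 'ang': np.float64(-9.6), 'n': np.int32(419), 'px': (np.int32(53), np.int32(374))}
1076 [607.1209435  -36.63268014  68.22453808]
```

View pics/w5.png

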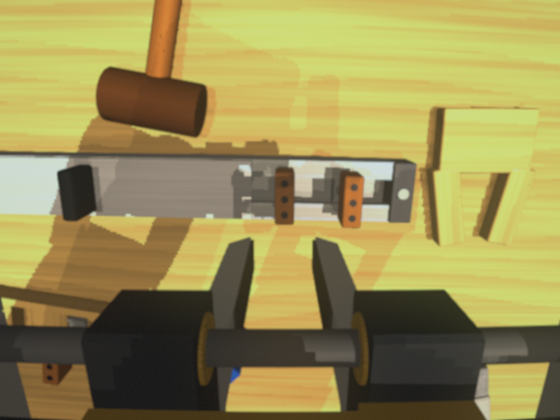

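Request:
play_rows --motion '[0.004, -0.001, 0.001, 0.004, 0.0013, -0.0362, 0.35, 0.004, -0.001, 0.001, 0.004, 0.0011, -0.0362, 0.35, 0.004, -0.001, 0.001, 0.004, 0.001, -0.0362, 0.35, 0.004, -0.001, 0.001, 0.004, 0.0008, -0.0363, 0.1, 0.004, -0.001, 0.001, 0.004, 0.0006, -0.0333, 0.1, 0, 0, 0, 0, 0, 0, 0.1, 0, 0, 0, 0, 0, 0, 0.1]'

```text
clock: 17.35
eef_pos: [601.0, -29.6, 143.7]
eef_rot: [-1.682, 1.554, 3.037]
wrist_force: [-0.4, -1.0, -0.4]
finger_gap: 42.0
```

```bash
python3 - <<'E'
from h import *
plan([606,-36,100],-89.6,3,.1)
im,d,p=snap("wrist","w6")
w=cloud(d,p); m=(w[...,2]>67)&(w[...,2]<73)&(abs(w[...,1]+33)<40)&(abs(w[...,0]-605)<50); print(m.sum(), w[m].mean(0),w[m].min(0),w[m].max(0))
q=w[(w[...,2]>32)&(w[...,2]<38)&(abs(w[...,0]-620)<4)]; print(q[:,1].min(),q[:,1].max())
E
```

```text
now [601.  -29.6 143.7] zang -89.61 j1 j6 [-0.11  1.45] F [-0.4 -1.  -0.4] gap 42.0 t 17.35
rot/row deg 0.3160096203553467 mm/row 14.828172366682752
0, -0.001, 0.005, 0.0145, 0.0019, 0.0022, 0.1, 0, -0.001, 0.005, 0.0146, 0.0018, 0.0022, 0.1, 0, -0.001, 0.005, 0.0146, 0.0017, 0.0022, 0.1
1084 [606.71993862 -33.70436865  69.69281154] [584.3106813  -40.72062659  67.04961354] [627.85695985 -27.07732652  72.00852922]
-255.48237343239478 172.1841460572524
```

View pics/w6.png

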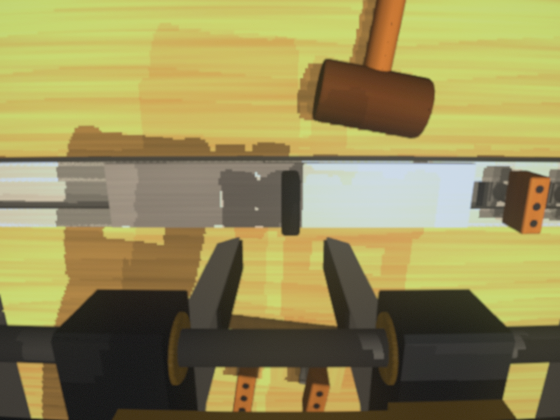

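Request:
play_rows --motion '[0, -0.001, 0.005, 0.0145, 0.0019, 0.0014, 0.1, 0, -0.001, 0.005, 0.0146, 0.0018, 0.0014, 0.1, 0, -0.001, 0.005, 0.0146, 0.0017, 0.0014, 0.1, 0, 0, 0, 0, 0, 0, 0.1]'

```text
clock: 17.8
eef_pos: [605.7, -38.5, 97.2]
eef_rot: [-1.092, 1.568, -2.66]
wrist_force: [-0.9, 0.5, -0.6]
finger_gap: 42.5
```

```bash
python3 - <<'E'
from h import *
plan([606,-33.8,48],-89.6,4,.1)
E
```

```text
now [605.7 -38.5  97.2] zang -89.87 j1 j6 [-0.12  1.45] F [-0.9  0.5 -0.6] gap 42.5 t 17.8
rot/row deg 0.07752024248085075 mm/row 12.356818263292299
-0.001, 0, 0.001, 0.0123, 0.0001, -0.0012, 0.1, -0.001, 0, 0.001, 0.0123, 0.0001, -0.0012, 0.1, -0.001, 0, 0.001, 0.0123, 0.0001, -0.0012, 0.1, -0.001, 0, 0.001, 0.0123, 0.0001, -0.0012, 0.1
```

Request:
play_rows --motion '[0, 0, 0.001, 0.0123, 0.0001, -0.0012, 0.1, 0, 0, 0.001, 0.0123, 0.0001, -0.0012, 0.1, 0, 0, 0.001, 0.0123, 0.0001, -0.0012, 0.1, 0, 0, 0.001, 0.0113, 0.0001, -0.0012, 0.1, 0, 0, 0, 0, 0, 0, 0.1, 0, 0, 0, 0, 0, 0, 1, 0, 0, 0, 0, 0, 0, 1, 0, 0, 0, 0, 0, 0, 1, 0, 0, 0, 0, 0, 0, 1]' --newtons 20

```text
clock: 18.7
eef_pos: [606.8, -35.0, 46.6]
eef_rot: [1.166, 1.567, -0.404]
wrist_force: [0.5, -3.3, -2.8]
finger_gap: 14.0
```

```bash
python3 - <<'E'
from h import *
plan([604.3,118,48],-89.6,12,1)
E
```

```text
now [606.8 -35.   46.6] zang -89.95 j1 j6 [-0.12  1.45] F [ 0.5 -3.3 -2.8] gap 14.0 t 18.7
rot/row deg 0.03465482464463271 mm/row 12.748271976392788
-0.001, 0, 0, -0.0001, -0.0002, -0.0127, 1, -0.001, 0, 0, -0.0001, -0.0002, -0.0127, 1, -0.001, 0, 0, -0.0001, -0.0002, -0.0127, 1, -0.001, 0, 0, -0.0001, -0.0002, -0.0127, 1, -0.001, 0, 0, -0.0001, -0.0002, -0.0127, 1, -0.001, 0, 0, -0.0001, -0.0002, -0.0127, 1, -0.001, 0, 0, -0.0001, -0.0002, -0.0127, 1, -0.001, 0, 0, -0.0001, -0.0001, -0.0127, 1, -0.001, 0, 0, -0.0001, -0.0001, -0.0127, 1, -0.001, 0, 0, -0.0001, -0.0001, -0.0127, 1, -0.001, 0, 0, -0.0001, -0.0001, -0.0127, 1, -0.001, 0, 0, -0.0001, -0.0001, -0.0127, 1
```

Request:
play_rows --motion '[0, 0, 0, 0, -0.0001, -0.0127, 1, 0, 0, 0, 0, -0.0001, -0.0127, 1, 0, 0, 0, 0, -0.0001, -0.0127, 1, 0, 0, 0, 0, -0.0001, -0.0127, 1, 0, 0, 0, 0, -0.0001, -0.0127, 1, 0, 0, 0, 0, -0.0001, -0.0127, 1, 0, 0, 0, 0, -0.0001, -0.0127, 1, 0, 0, 0, 0, -0.0001, -0.0127, 1, 0, 0, 0, 0, -0.0001, -0.0127, 1, 0, 0, 0, 0, -0.0001, -0.0127, 1, 0, 0, 0, 0, -0.0001, -0.0127, 1, 0, 0, 0, 0, -0.0001, -0.0127, 1]'

```text
clock: 19.9
eef_pos: [605.6, 128.6, 46.6]
eef_rot: [1.007, 1.565, -0.563]
wrist_force: [2.7, -3.7, -2.3]
finger_gap: 13.8
```

```bash
python3 - <<'E'
from h import *
plan([604.3,118,48],-89.6,12,1)
E
```

```text
now [605.6 128.6  46.6] zang -89.97 j1 j6 [0.15 1.72] F [ 2.7 -3.7 -2.3] gap 13.8 t 19.9
rot/row deg 0.04179512787631238 mm/row 0.9007627426930355
-0.001, 0, 0, -0.0001, -0.0001, 0.0009, 1, -0.001, 0, 0, -0.0001, -0.0001, 0.0009, 1, -0.001, 0, 0, -0.0001, -0.0001, 0.0009, 1, -0.001, 0, 0, -0.0001, -0.0001, 0.0009, 1, -0.001, 0, 0, -0.0001, -0.0001, 0.0009, 1, -0.001, 0, 0, -0.0001, -0.0001, 0.0009, 1, -0.001, 0, 0, -0.0001, -0.0001, 0.0009, 1, -0.001, 0, 0, -0.0001, -0.0001, 0.0009, 1, -0.001, 0, 0, -0.0001, -0.0001, 0.0009, 1, -0.001, 0, 0, -0.0001, -0.0001, 0.0009, 1, -0.001, 0, 0, -0.0001, -0.0001, 0.0009, 1, -0.001, 0, 0, -0.0001, -0.0001, 0.0009, 1
```

Request:
play_rows --motion '[0, 0, 0, 0, 0, -0.003, 1, 0, 0, 0, 0, 0, -0.003, 1, 0, 0, 0, 0, 0, -0.003, 1, 0, 0, 0, 0, 0, -0.003, 1, 0, 0, 0, 0, 0, -0.003, 1]'

```text
clock: 20.4
eef_pos: [605.5, 136.8, 46.5]
eef_rot: [0.121, 1.554, -1.451]
wrist_force: [-0.3, -20.3, 0.8]
finger_gap: 13.9
```

Request:
play_rows --motion '[0, 0, 0, 0, 0, -0.003, 1, 0, 0, 0, 0, 0, -0.003, 1]'

```text
clock: 20.6
eef_pos: [605.5, 136.7, 46.5]
eef_rot: [-0.008, 1.546, -1.583]
wrist_force: [-1.4, -20.5, 1.9]
finger_gap: 14.2
```

Request:
play_rows --motion '[0, 0, 0, 0, 0, 0, 0.35, 0, 0, 0, 0, 0, 0, 0.35, 0, 0, 0, -0.02, 0, 0, 0.35, 0, 0, 0, -0.03, 0, 0, 0.35, 0, 0, 0, -0.04, 0, 0, 0.35, 0, 0, 0, -0.03, 0, 0, 0.35, 0, 0, 0, 0, 0, 0, 0.35]'

```text
clock: 21.3
eef_pos: [604.5, 140.2, 170.4]
eef_rot: [-0.19, 1.549, -1.767]
wrist_force: [-0.2, -0.8, -1.0]
finger_gap: 30.3
```

```bash
python3 - <<'E'
from h import *
im,d,p=snap("wrist","w7")
w=cloud(d,p); m=(w[...,2]>67)&(w[...,2]<73)&(abs(w[...,1]-138)<40)&(abs(w[...,0]-605)<50); print(m.sum(), w[m].mean(0),w[m].min(0),w[m].max(0))
im,d,p=snap("top","t3")
for h in heads(im,d,p,58,95,20): print(h) if h['rect'][0]<700 else 0
plan([436,-20,170],-98,6,.35)
E
```

```text
888 [605.63128242 137.99767051  69.69540974] [583.1805686  131.4999386   67.02352778] [626.44367601 144.96188918  72.6460752 ]
{'rect': array([ 607.2, -214. ]), 'size': array([15.9, 42.5]), 'mean': array([ 606.1, -213.7,   70.2]), 'ang': np.float64(1.3), 'n': np.int32(79), 'px': (np.int32(352), np.int32(187))}
{'rect': array([ 606.7, -269.2]), 'size': array([15.6, 44. ]), 'mean': array([ 607., -269.,   70.]), 'ang': np.float64(-2.4), 'n': np.int32(86), 'px': (np.int32(370), np.int32(187))}
{'rect': array([440.1,   2.8]), 'size': array([15.7, 43.2]), 'mean': array([440.4,   2.7,  74.2]), 'ang': np.float64(-9.1), 'n': np.int32(79), 'px': (np.int32(280), np.int32(241))}
{'rect': array([431.6, -58.2]), 'size': array([15.9, 42. ]), 'mean': array([431.6, -58. ,  74. ]), 'ang': np.float64(-8.7), 'n': np.int32(77), 'px': (np.int32(301), np.int32(244))}
now [603.2 139.8 166.3] zang -90.33 j1 j6 [0.18 1.76] F [ 0.4  0.1 -0.2] gap 30.4 t 21.4
rot/row deg 1.2998135311873062 mm/row 38.54826101765967
0.022, 0.004, 0.001, 0.0003, -0.0277, 0.0268, 0.35, 0.022, 0.004, 0.001, 0.0001, -0.0271, 0.0274, 0.35, 0.022, 0.004, 0.001, 0, -0.0265, 0.028, 0.35, 0.022, 0.004, 0.001, -0.0002, -0.0259, 0.0286, 0.35, 0.022, 0.004, 0.001, -0.0003, -0.0252, 0.0292, 0.35, 0.022, 0.004, 0.001, -0.0005, -0.0245, 0.0297, 0.35
```

View pics/w7.png

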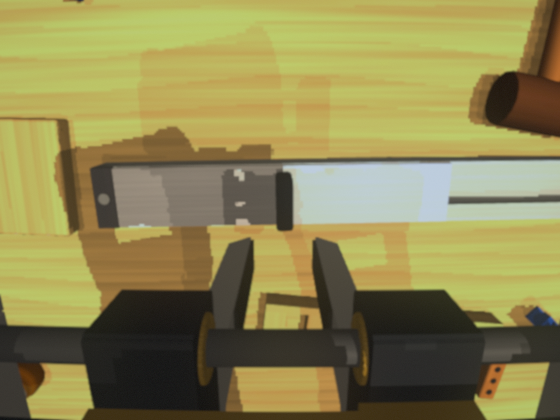

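```bash
python3 - <<'E'
from h import *
plan([440,3,130],-99,6,.1)
E
```

```text
now [603.2 139.8 166.3] zang -90.33 j1 j6 [0.18 1.76] F [ 0.4  0.1 -0.2] gap 30.4 t 21.4
rot/row deg 1.4639915358520268 mm/row 35.9986532656659
0.025, 0.004, 0.001, 0.0068, -0.027, 0.0228, 0.1, 0.025, 0.004, 0.001, 0.0067, -0.0264, 0.0235, 0.1, 0.025, 0.004, 0.001, 0.0066, -0.0258, 0.0242, 0.1, 0.025, 0.004, 0.001, 0.0064, -0.0252, 0.0249, 0.1, 0.025, 0.004, 0.001, 0.0063, -0.0246, 0.0255, 0.1, 0.025, 0.004, 0.001, 0.0062, -0.0239, 0.0262, 0.1
```

Request:
play_rows --motion '[0.025, 0.004, 0.001, 0.0068, -0.027, 0.0228, 0.1, 0.025, 0.004, 0.001, 0.0067, -0.0264, 0.0235, 0.1, 0.025, 0.004, 0.001, 0.0066, -0.0258, 0.0242, 0.1, 0.025, 0.004, 0.001, 0.0064, -0.0252, 0.0249, 0.1, 0.025, 0.004, 0.001, 0.0063, -0.0246, 0.0255, 0.1, 0.025, 0.004, 0.001, 0.0062, -0.0239, 0.0262, 0.1, 0, 0, 0, 0, 0, 0, 0.1, 0, 0, 0, 0, 0, 0, 0.1]'

```text
clock: 22.2
eef_pos: [427.1, 0.3, 117.4]
eef_rot: [-1.591, 1.551, 2.96]
wrist_force: [0.5, 0.5, 0.3]
finger_gap: 42.2
```

```bash
python3 - <<'E'
from h import *
im,d,p=snap("wrist","w8")
for h in heads(im,d,p,66,84): print(h)
plan([440,3,100],-99,3,.1)
E
```

```text
{'rect': array([433.2, -57.5]), 'size': array([16.2, 43.9]), 'mean': array([434.4, -56.9,  74.4]), 'ang': np.float64(-8.4), 'n': np.int32(1739), 'px': (np.int32(373), np.int32(203))}
{'rect': array([441. ,   3.8]), 'size': array([15.8, 44. ]), 'mean': array([442.5,   3.3,  74.8]), 'ang': np.float64(-8.6), 'n': np.int32(1588), 'px': (np.int32(276), np.int32(206))}
now [427.1   0.5 117.2] zang -99.21 j1 j6 [-0.09  1.64] F [-0.6  0.1 -0.4] gap 42.0 t 22.25
rot/row deg 0.39658267948776443 mm/row 7.213184449400131
-0.001, 0, 0.007, 0.0057, 0.0042, -0.0015, 0.1, -0.001, 0, 0.007, 0.0057, 0.0042, -0.0015, 0.1, -0.001, 0, 0.007, 0.0057, 0.0041, -0.0015, 0.1
```

View pics/w8.png

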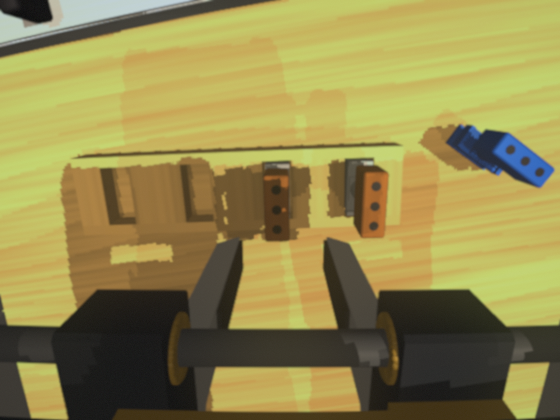

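Request:
play_rows --motion '[0, 0, 0.007, 0.0057, 0.0042, -0.0015, 0.1, 0, 0, 0.007, 0.0057, 0.0042, -0.0015, 0.1, 0, 0, 0.007, 0.0057, 0.0041, -0.0015, 0.1, 0, 0, 0, 0, 0, 0, 0.1]'

```text
clock: 22.65
eef_pos: [442.3, 4.8, 97.3]
eef_rot: [1.907, 1.57, 0.178]
wrist_force: [0.3, 0.6, -1.2]
finger_gap: 42.2
```

```bash
python3 - <<'E'
from h import *
plan([440.5,3.3,51],-98.7,4,.1)
E
```

```text
now [442.3   4.8  97.3] zang -99.05 j1 j6 [-0.07  1.66] F [ 0.3  0.6 -1.2] gap 42.2 t 22.65
rot/row deg 0.08936049011416652 mm/row 11.59541579555853
-0.002, 0, 0, 0.0116, -0.0004, 0.0004, 0.1, -0.002, 0, 0, 0.0116, -0.0004, 0.0004, 0.1, -0.002, 0, 0, 0.0116, -0.0004, 0.0004, 0.1, -0.002, 0, 0, 0.0116, -0.0004, 0.0004, 0.1
```

Request:
play_rows --motion '[-0.002, 0, 0, 0.0116, -0.0004, 0.0004, 0.1, -0.002, 0, 0, 0.0116, -0.0004, 0.0004, 0.1, -0.002, 0, 0, 0.0116, -0.0004, 0.0004, 0.1, 0, 0, 0, 0.0106, -0.0004, 0.0004, 0.1, 0, 0, 0, 0, 0, 0, 0.1]'

```text
clock: 23.15
eef_pos: [439.9, 3.7, 47.0]
eef_rot: [-2.08, 1.57, 2.482]
wrist_force: [-0.1, -0.5, 0.3]
finger_gap: 42.4
```

```bash
python3 - <<'E'
from h import *
plan([440.5,3.3,51],-98.7,1,.1)
E
```

```text
now [439.9   3.7  47. ] zang -98.63 j1 j6 [-0.08  1.65] F [-0.1 -0.5  0.3] gap 42.4 t 23.15
rot/row deg 0.0801414769743149 mm/row 4.041995881990559
0.001, 0, 0.001, -0.004, 0.0007, 0.0003, 0.1
```

Request:
play_rows --motion '[0, 0, 0, -0.004, 0.0005, 0.0003, 0.2, 0, 0, 0, 0, 0, 0, 0.2, 0, 0, 0, 0, 0, 0, 1, 0, 0, 0, 0, 0, 0, 1, 0, 0, 0, 0, 0, 0, 1, 0, 0, 0, 0, 0, 0, 1]' --newtons 40

```text
clock: 23.75
eef_pos: [441.1, 3.2, 52.5]
eef_rot: [1.853, 1.569, 0.131]
wrist_force: [0.6, -0.0, -1.8]
finger_gap: 15.9
```

```bash
python3 - <<'E'
from h import *
plan([440.5,3.3,120],-98.7,4,1)
E
```

```text
now [441.1   3.2  52.5] zang -98.64 j1 j6 [-0.08  1.65] F [ 0.6 -0.  -1.8] gap 15.9 t 23.75
rot/row deg 0.02754518643277541 mm/row 16.879780180552835
0, 0, 0, -0.0169, -0.0001, 0, 1, 0, 0, 0, -0.0169, -0.0001, 0, 1, 0, 0, 0, -0.0169, -0.0001, 0, 1, 0, 0, 0, -0.0169, -0.0001, 0, 1
```

Request:
play_rows --motion '[0, 0, 0, -0.012, 0, 0, 1, 0, 0, 0, -0.02, 0, 0, 1, 0, 0, 0, -0.025, 0, 0, 1, 0, 0, 0, -0.025, 0, 0, 1, 0, 0, 0, -0.015, 0, 0, 1, 0, 0, 0, 0, 0, 0, 1]'

```text
clock: 24.35
eef_pos: [440.2, 3.3, 156.4]
eef_rot: [2.016, 1.57, 0.295]
wrist_force: [0.5, 0.2, -2.3]
finger_gap: 15.7
```

```bash
python3 - <<'E'
from h import *
plan([606.3,-148,145],0.4,15,1)
im,d,p=snap("wrist","w9")
E
```

```text
now [440.2   3.3 156.4] zang -98.63 j1 j6 [-0.08  1.65] F [ 0.5  0.2 -2.3] gap 15.7 t 24.35
rot/row deg 6.6022891855239125 mm/row 14.997973132256375
-0.115, 0, 0, 0.0008, 0.0125, 0.0083, 1, -0.115, 0, 0, 0.0008, 0.0114, 0.0097, 1, -0.115, 0, 0, 0.0008, 0.0102, 0.0109, 1, -0.115, 0, 0, 0.0008, 0.0089, 0.012, 1, -0.115, 0, 0, 0.0008, 0.0075, 0.013, 1, -0.115, 0, 0, 0.0008, 0.0059, 0.0138, 1, -0.115, 0, 0, 0.0008, 0.0043, 0.0143, 1, -0.115, 0, 0, 0.0008, 0.0026, 0.0147, 1, -0.115, 0, 0, 0.0008, 0.0009, 0.015, 1, -0.115, 0, 0, 0.0008, -0.0008, 0.015, 1, -0.115, 0, 0, 0.0008, -0.0025, 0.0148, 1, -0.115, 0, 0, 0.0008, -0.0042, 0.0144, 1, -0.115, 0, 0, 0.0008, -0.0058, 0.0138, 1, -0.115, 0, 0, 0.0008, -0.0074, 0.013, 1, -0.115, 0, 0, 0.0008, -0.0088, 0.0121, 1
```

View pics/w9.png

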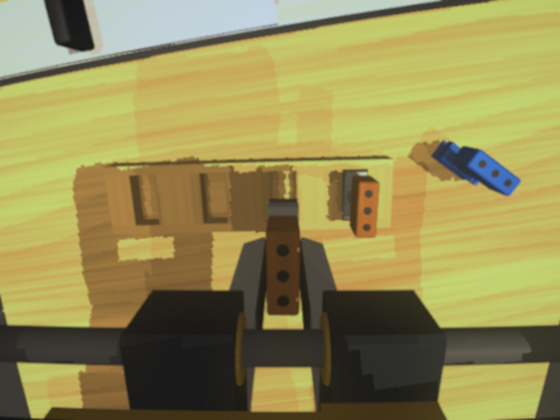

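Request:
play_rows --motion '[-0.115, 0, 0, 0, 0.0125, 0.0083, 1, -0.115, 0, 0, 0, 0.0114, 0.0097, 1, -0.115, 0, 0, 0, 0.0102, 0.0109, 1, -0.115, 0, 0, 0, 0.0089, 0.012, 1, -0.115, 0, 0, 0, 0.0075, 0.013, 1, -0.115, 0, 0, 0, 0.0059, 0.0138, 1, -0.115, 0, 0, 0, 0.0043, 0.0143, 1, -0.115, 0, 0, 0, 0.0026, 0.0147, 1, -0.115, 0, 0, 0, 0.0009, 0.015, 1, -0.115, 0, 0, 0, -0.0008, 0.015, 1, -0.115, 0, 0, 0, -0.0025, 0.0148, 1, -0.115, 0, 0, 0, -0.0042, 0.0144, 1, -0.115, 0, 0, 0, -0.0058, 0.0138, 1, -0.115, 0, 0, 0, -0.0074, 0.013, 1, -0.11, 0, 0, 0, -0.0088, 0.0121, 1, 0, 0, 0, 0, 0, 0, 1, 0, 0, 0, 0, 0, 0, 1]'

```text
clock: 26.1
eef_pos: [608.0, -147.0, 132.8]
eef_rot: [2.826, 1.54, 2.893]
wrist_force: [0.6, 0.3, -1.3]
finger_gap: 15.7
```

```bash
python3 - <<'E'
from h import *
plan([606.3,-148,88],0.4,4,1)
E
```

```text
now [ 608.  -147.   132.8] zang 3.84 j1 j6 [-0.3  -0.36] F [ 0.6  0.3 -1.3] gap 15.7 t 26.1
rot/row deg 0.9635175399248036 mm/row 11.218661330549134
0.015, -0.007, -0.002, 0.0112, -0.0003, -0.0001, 1, 0.015, -0.007, -0.002, 0.0112, -0.0003, -0.0002, 1, 0.015, -0.007, -0.002, 0.0112, -0.0003, -0.0003, 1, 0.015, -0.007, -0.002, 0.0112, -0.0003, -0.0004, 1
```

Request:
play_rows --motion '[0.015, -0.007, -0.002, 0.0112, -0.0003, -0.0001, 1, 0.015, -0.007, -0.002, 0.0112, -0.0003, -0.0002, 1, 0.015, -0.007, -0.002, 0.0112, -0.0003, -0.0003, 1, 0.015, -0.007, -0.002, 0.0092, -0.0003, -0.0004, 1, 0, 0, 0, 0, 0, 0, 1, 0, 0, 0, 0, 0, 0, 1]'

```text
clock: 26.7
eef_pos: [603.1, -145.1, 87.2]
eef_rot: [2.782, 1.567, 2.773]
wrist_force: [0.3, -0.2, -1.8]
finger_gap: 15.7
```

```bash
python3 - <<'E'
from h import *
plan([606.3,-148,80],0.4,1,1)
im,d,p=snap("wrist","w10")
w=cloud(d,p); 
for y in range(-125,-60,8):
  q=w[(abs(w[...,1]-y)<4)&(w[...,0]>560)&(w[...,0]<650)]; a=q[(q[:,2]>26)&(q[:,2]<34)]; f=q[(q[:,2]<8)&(q[:,2]>-3)&(abs(q[:,0]-606)<15)]
  print(y,a[:,0].min(),a[:,0].max(), (f[:,0].min(),f[:,0].max()) if len(f) else 0)
E
```

```text
now [ 603.1 -145.1   87.2] zang -0.53 j1 j6 [-0.3  -0.29] F [ 0.3 -0.2 -1.8] gap 15.7 t 26.7
rot/row deg 0.9511356262778282 mm/row 8.416436678528875
-0.016, -0.003, -0.001, 0.0072, -0.0028, 0.0033, 1
-125 578.2243501390054 633.8250110583929 (np.float64(593.2525724537905), np.float64(618.3604329797379))
-117 577.9742826793928 634.0161161714451 (np.float64(593.310985933007), np.float64(618.306430887491))
-109 578.0685981157357 634.1420526173591 (np.float64(593.4875638899397), np.float64(618.2825654829255))
-101 577.8921186124022 633.9917684714844 (np.float64(593.6241009907613), np.float64(618.2981045896672))
-93 578.0758122984839 633.7630260600318 (np.float64(593.0143800156776), np.float64(618.2504861511409))
-85 577.8381085813721 633.643952425362 (np.float64(593.1747967273221), np.float64(618.2354239834531))
-77 577.9526454368764 633.8812477505658 (np.float64(593.3798989398554), np.float64(618.219815969717))
-69 577.6549234630867 633.9533878920608 (np.float64(592.8717797262487), np.float64(618.1765285680626))
-61 577.5103561324614 633.7387560848281 (np.float64(592.9978887316167), np.float64(618.1874426846164))
```

Request:
play_rows --motion '[-0.016, -0.003, -0.001, 0.003, -0.0028, 0.0032, 1, 0, 0, 0, 0, 0, 0, 1, 0, 0, 0, 0, 0, 0, 1]'

```text
clock: 27.05
eef_pos: [607.1, -148.3, 85.2]
eef_rot: [-0.197, 1.569, -0.189]
wrist_force: [0.6, -0.2, -1.6]
finger_gap: 15.8
```

```bash
python3 - <<'E'
from h import *
plan([606.2,-148,60],0.4,2,1)
E
```

```text
now [ 607.1 -148.3   85.2] zang 0.47 j1 j6 [-0.3  -0.31] F [ 0.6 -0.2 -1.6] gap 15.8 t 27.05
rot/row deg 0.056792327200719486 mm/row 12.593610502522232
0.001, 0.001, 0, 0.0126, 0.0002, -0.0005, 1, 0.001, 0.001, 0, 0.0126, 0.0002, -0.0005, 1
```

Request:
play_rows --motion '[0, 0, 0, 0.003, 0.0003, -0.0009, 1, 0, 0, 0, 0.01, 0, 0, 1, 0, 0, 0, 0.01, 0, 0, 1, 0, 0, 0, 0, 0, 0, 1]'

```text
clock: 27.45
eef_pos: [606.1, -148.0, 60.1]
eef_rot: [-0.2, 1.569, -0.192]
wrist_force: [-0.5, -0.2, -2.8]
finger_gap: 15.8
```

```bash
python3 - <<'E'
from h import *
plan([606.2,-148,43],0.4,5,1)
E
```

```text
now [ 606.1 -148.    60.1] zang 0.46 j1 j6 [-0.3  -0.31] F [-0.5 -0.2 -2.8] gap 15.8 t 27.45
rot/row deg 0.020322381554198167 mm/row 3.4126494415416184
0, 0, 0, 0.0034, 0, 0, 1, 0, 0, 0, 0.0034, 0, 0, 1, 0, 0, 0, 0.0034, 0, 0, 1, 0, 0, 0, 0.0034, 0, 0, 1, 0, 0, 0, 0.0034, 0, 0, 1
```

Request:
play_rows --motion '[0, 0, 0, 0.0034, 0, 0, 1, 0, 0, 0, 0.0034, 0, 0, 1, 0, 0, 0, 0.0034, 0, 0, 1, 0, 0, 0, 0.0034, 0, 0, 1, 0, 0, 0, 0.0034, 0, 0, 1, 0, 0, 0, 0.0005, 0, 0, 1]'

```text
clock: 28.05
eef_pos: [606.3, -148.1, 42.1]
eef_rot: [-0.236, 1.569, -0.228]
wrist_force: [-2.2, 1.3, 4.1]
finger_gap: 15.6
```

```bash
python3 - <<'E'
from h import *
plan([606.2,-148,43],-89.6,12,1)
E
```

```text
now [ 606.3 -148.1   42.1] zang 0.46 j1 j6 [-0.3  -0.31] F [-2.2  1.3  4.1] gap 15.6 t 28.05
rot/row deg 7.50525722082526 mm/row 0.07383508843189086
0.131, 0, 0, -0.0001, 0, 0, 1, 0.131, 0, 0, -0.0001, 0, 0, 1, 0.131, 0, 0, -0.0001, 0, 0, 1, 0.131, 0, 0, -0.0001, 0, 0, 1, 0.131, 0, 0, -0.0001, 0, 0, 1, 0.131, 0, 0, -0.0001, 0, 0, 1, 0.131, 0, 0, -0.0001, 0, 0, 1, 0.131, 0, 0, -0.0001, 0, 0, 1, 0.131, 0, 0, -0.0001, 0, 0, 1, 0.131, 0, 0, -0.0001, 0, 0, 1, 0.131, 0, 0, -0.0001, 0, 0, 1, 0.131, 0, 0, -0.0001, 0, 0, 1
```

Request:
play_rows --motion '[0.125, 0, 0, 0.0004, 0, -0.0003, 1, 0.125, 0, 0, 0.0004, 0, -0.0003, 1, 0.125, 0, 0, 0.0004, -0.0001, -0.0002, 1, 0.125, 0, 0, 0.0004, -0.0001, -0.0002, 1, 0, 0, 0, 0.0002, 0, 0, 1]'

```text
clock: 28.55
eef_pos: [607.5, -148.9, 42.8]
eef_rot: [0.199, 1.562, -0.311]
wrist_force: [-2.6, 1.7, 4.0]
finger_gap: 15.8
```

```bash
python3 - <<'E'
from h import *
plan([606.2,-148,43],-89.6,8,1)
E
```

```text
now [ 607.5 -148.9   42.8] zang -29.22 j1 j6 [-0.3   0.21] F [-2.6  1.7  4. ] gap 15.8 t 28.55
rot/row deg 7.547455916695566 mm/row 0.19858229317124923
0.132, 0.001, -0.001, 0, 0, -0.0002, 1, 0.132, 0.001, -0.001, 0, 0, -0.0002, 1, 0.132, 0.001, -0.001, 0, 0, -0.0002, 1, 0.132, 0.001, -0.001, 0, -0.0001, -0.0002, 1, 0.132, 0.001, -0.001, 0, -0.0001, -0.0002, 1, 0.132, 0.001, -0.001, 0, -0.0001, -0.0002, 1, 0.132, 0.001, -0.001, 0, -0.0001, -0.0002, 1, 0.132, 0.001, -0.001, 0, -0.0001, -0.0001, 1
```

Request:
play_rows --motion '[0.125, 0.004, -0.004, 0.0007, -0.0003, -0.0008, 1, 0.125, 0.001, -0.001, 0.0005, -0.0001, -0.0004, 1, 0.125, 0.001, -0.001, 0.0005, -0.0001, -0.0003, 1, 0.125, 0.001, -0.001, 0.0005, -0.0001, -0.0003, 1, 0, 0, 0, 0.0003, 0, 0, 1]'

```text
clock: 29.05
eef_pos: [607.6, -149.0, 42.4]
eef_rot: [0.026, 1.564, -0.982]
wrist_force: [-2.1, 0.6, 3.8]
finger_gap: 15.7
```

```bash
python3 - <<'E'
from h import *
plan([606.2,-148,43],-89.6,4,1)
E
```

```text
now [ 607.6 -149.    42.4] zang -57.76 j1 j6 [-0.3   0.71] F [-2.1  0.6  3.8] gap 15.7 t 29.05
rot/row deg 7.959589651764775 mm/row 0.4566024537707939
0.139, 0.002, -0.001, -0.0002, -0.0002, -0.0004, 1, 0.139, 0.002, -0.001, -0.0002, -0.0002, -0.0004, 1, 0.139, 0.002, -0.001, -0.0001, -0.0003, -0.0003, 1, 0.139, 0.002, -0.001, -0.0001, -0.0003, -0.0003, 1
```

Request:
play_rows --motion '[0.135, 0.003, -0.002, 0.0003, -0.0004, -0.0006, 1, 0.139, 0.002, -0.001, 0.0003, -0.0004, -0.0006, 1, 0.139, 0.002, -0.001, 0.0003, -0.0005, -0.0004, 1, 0.139, 0.002, -0.001, 0.0003, -0.0005, -0.0003, 1, 0, 0, 0, 0, 0, 0, 1]'

```text
clock: 29.55
eef_pos: [606.8, -148.6, 42.8]
eef_rot: [1.33, 1.57, -0.217]
wrist_force: [-0.6, -0.0, 4.5]
finger_gap: 15.6
```

```bash
python3 - <<'E'
from h import *
plan([606.2,-148,43],-89.6,1,1)
E
```

```text
now [ 606.8 -148.6   42.8] zang -88.6 j1 j6 [-0.3   1.25] F [-0.6 -0.   4.5] gap 15.6 t 29.55
rot/row deg 0.9996618946955141 mm/row 0.8556686461844629
0.017, 0, -0.001, -0.0002, -0.0006, -0.0006, 1
```

Request:
play_rows --motion '[0.017, 0, 0, 0, -0.0005, 0, 1, 0, 0, 0, -0.0025, 0, 0, 1, 0, 0, 0, -0.0025, 0, 0, 1, 0, 0, 0, 0, 0, 0, 1]'

```text
clock: 29.95
eef_pos: [606.7, -148.5, 48.3]
eef_rot: [1.348, 1.569, -0.198]
wrist_force: [0.8, -0.7, 2.7]
finger_gap: 15.8
```

```bash
python3 - <<'E'
from h import *
plan([606.2,-148,43],-89.6,1,1)
E
```

```text
now [ 606.7 -148.5   48.3] zang -88.57 j1 j6 [-0.3   1.25] F [ 0.8 -0.7  2.7] gap 15.8 t 29.95
rot/row deg 1.0425342984507993 mm/row 5.38776560147779
0.018, 0, -0.002, 0.0053, -0.0005, -0.0005, 1
```

Caught height reached (48.3 ≈ 48.5). Release and lift.

Request:
play_rows --motion '[0, 0, 0, 0, 0, 0, 0.35, 0, 0, 0, 0, 0, 0, 0.35, 0, 0, 0, 0, 0, 0, 0.35, 0, 0, 0, -0.02, 0, 0, 0.35, 0, 0, 0, -0.03, 0, 0, 0.35, 0, 0, 0, -0.03, 0, 0, 0.35, 0, 0, 0, -0.03, 0, 0, 0.35, 0, 0, 0, 0, 0, 0, 0.35]'

```text
clock: 30.75
eef_pos: [604.9, -148.1, 159.0]
eef_rot: [-1.901, 1.566, 2.84]
wrist_force: [0.4, -0.8, 0.3]
finger_gap: 30.5
```

```bash
python3 - <<'E'
from h import *
im,d,p=snap("wrist","w11")
for h in heads(im,d,p): print(h)
im,d,p=snap("top","t4")
for h in heads(im,d,p,58,95,20): print(h) if h['rect'][0]<700 else 0
plan([432.5,-58,130],-98.7,6,.1)
E
```

```text
{'rect': array([ 608.7, -214.1]), 'size': array([44.7, 16.3]), 'mean': array([ 610.1, -213.1,   70.6]), 'ang': np.float64(1.4), 'n': np.int32(1155), 'px': (np.int32(370), np.int32(206))}
{'rect': array([ 606.8, -147.9]), 'size': array([43.5, 15.3]), 'mean': array([ 607.7, -147.5,   70.9]), 'ang': np.float64(2.1), 'n': np.int32(1031), 'px': (np.int32(284), np.int32(206))}
{'rect': array([ 607.7, -269.6]), 'size': array([44. , 16.9]), 'mean': array([ 608.7, -267.9,   70.4]), 'ang': np.float64(0.5), 'n': np.int32(1170), 'px': (np.int32(440), np.int32(209))}
{'rect': array([ 605.8, -269.6]), 'size': array([15.3, 42.1]), 'mean': array([ 602.8, -269.8,   69.8]), 'ang': np.float64(-8.9), 'n': np.int32(68), 'px': (np.int32(370), np.int32(188))}
now [ 603.5 -147.7  154.8] zang -88.36 j1 j6 [-0.3   1.24] F [-0.7  0.  -0.8] gap 30.6 t 30.85
rot/row deg 1.7267652262394773 mm/row 32.4414820569365
0.03, 0, 0.002, 0.0045, -0.028, -0.0157, 0.1, 0.03, 0, 0.002, 0.0044, -0.0285, -0.0149, 0.1, 0.03, 0, 0.002, 0.0044, -0.0289, -0.014, 0.1, 0.03, 0, 0.002, 0.0043, -0.0293, -0.0132, 0.1, 0.03, 0, 0.002, 0.0043, -0.0297, -0.0123, 0.1, 0.03, 0, 0.002, 0.0042, -0.0301, -0.0114, 0.1
```

View pics/w11.png

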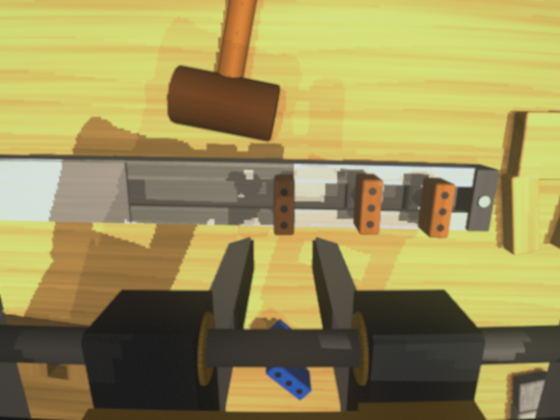

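Request:
play_rows --motion '[0.03, 0, 0.002, 0.002, -0.028, -0.0157, 0.1, 0.03, 0, 0.002, 0.002, -0.0285, -0.0149, 0.1, 0.03, 0, 0.002, 0.002, -0.0289, -0.014, 0.1, 0.03, 0, 0.002, 0.002, -0.0293, -0.0132, 0.1, 0.03, 0, 0.002, 0.002, -0.0277, -0.0123, 0.1, 0.03, 0, 0.002, 0, -0.0251, -0.0114, 0.1, 0, 0, 0, 0, 0, 0, 0.1, 0, 0, 0, 0, 0, 0, 0.1]'

```text
clock: 31.65
eef_pos: [427.8, -54.3, 133.8]
eef_rot: [-1.815, 1.553, 2.739]
wrist_force: [1.0, -0.4, 0.5]
finger_gap: 42.2
```

```bash
python3 - <<'E'
from h import *
im,d,p=snap("wrist","w12")
for h in heads(im,d,p,66,84): print(h)
plan([432.5,-58,100],-98.7,3,.1)
E
```

```text
{'rect': array([409. , -38.4]), 'size': array([16. , 44.2]), 'mean': array([411.2, -38.9,  74.6]), 'ang': np.float64(-7.5), 'n': np.int32(1278), 'px': (np.int32(266), np.int32(247))}
now [427.9 -54.4 133.7] zang -99.07 j1 j6 [-0.21  1.51] F [ 0.7 -0.8 -0.2] gap 42.3 t 31.7
rot/row deg 0.36402511677078647 mm/row 11.41291749552129
-0.002, -0.001, 0.006, 0.0112, 0.0019, 0.001, 0.1, -0.002, -0.001, 0.006, 0.0112, 0.0018, 0.001, 0.1, -0.002, -0.001, 0.006, 0.0112, 0.0018, 0.001, 0.1
```

View pics/w12.png

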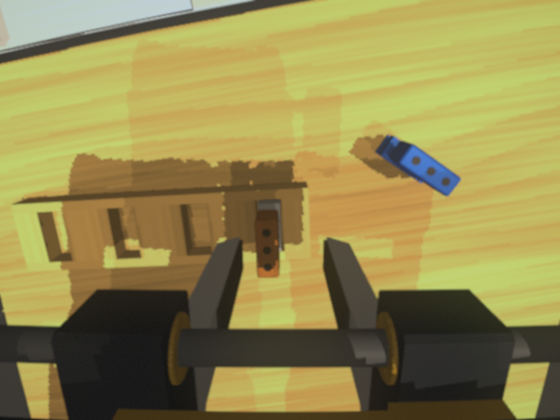

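```bash
python3 - <<'E'
from h import *
plan([408.5,-38.7,105],-97.5,3,.1)
E
```

```text
now [427.9 -54.4 133.7] zang -99.07 j1 j6 [-0.21  1.51] F [ 0.7 -0.8 -0.2] gap 42.3 t 31.7
rot/row deg 0.6249798734039653 mm/row 12.679315492253274
-0.009, -0.002, 0.006, 0.0097, -0.007, -0.0041, 0.1, -0.009, -0.002, 0.006, 0.0097, -0.0071, -0.0042, 0.1, -0.009, -0.002, 0.006, 0.0096, -0.0071, -0.0043, 0.1
```

Request:
play_rows --motion '[-0.009, -0.002, 0.006, 0.0097, -0.007, -0.0041, 0.1, -0.009, -0.002, 0.006, 0.0097, -0.0071, -0.0042, 0.1, -0.009, -0.002, 0.006, 0.0096, -0.0071, -0.0043, 0.1, 0, 0, 0, 0, 0, 0, 0.1, 0, 0, 0, 0, 0, 0, 0.1]'

```text
clock: 32.2
eef_pos: [410.7, -40.2, 102.4]
eef_rot: [-0.686, 1.569, -2.387]
wrist_force: [0.6, -0.4, 0.2]
finger_gap: 42.2
```

```bash
python3 - <<'E'
from h import *
im,d,p=snap("wrist","w13")
for h in heads(im,d,p,66,84): print(h)
plan([408.5,-38.7,52],-97.5,4,.1)
E
```

```text
{'rect': array([408.7, -38.4]), 'size': array([15.9, 44.1]), 'mean': array([411.3, -38.8,  74.7]), 'ang': np.float64(-6.8), 'n': np.int32(1761), 'px': (np.int32(282), np.int32(238))}
now [410.6 -40.2 102.4] zang -97.48 j1 j6 [-0.19  1.52] F [-0.2  0.9 -0.2] gap 42.4 t 32.25
rot/row deg 0.03226512604009839 mm/row 12.609429610951706
0, 0, 0, 0.0126, -0.0006, -0.0003, 0.1, 0, 0, 0, 0.0126, -0.0006, -0.0003, 0.1, 0, 0, 0, 0.0126, -0.0006, -0.0003, 0.1, 0, 0, 0, 0.0126, -0.0006, -0.0003, 0.1
```

Request:
play_rows --motion '[0, 0, 0, 0.0126, -0.0006, -0.0003, 0.1, 0, 0, 0, 0.0126, -0.0006, -0.0003, 0.1, 0, 0, 0, 0.0126, -0.0006, -0.0003, 0.1, 0, 0, 0, 0.0096, -0.0006, -0.0003, 0.1, 0, 0, 0, 0, 0, 0, 0.1]'

```text
clock: 32.75
eef_pos: [411.9, -40.6, 55.1]
eef_rot: [0.823, 1.568, -0.88]
wrist_force: [1.1, 0.1, -0.1]
finger_gap: 42.4
```

```bash
python3 - <<'E'
from h import *
plan([408.5,-38.5,52],-97.5,1,.2)
E
```

```text
now [411.9 -40.6  55.1] zang -97.58 j1 j6 [-0.19  1.52] F [ 1.1  0.1 -0.1] gap 42.4 t 32.75
rot/row deg 0.1739912600614082 mm/row 5.045610138815273
-0.001, 0.002, -0.002, 0.0031, -0.0036, -0.0016, 0.2
```

Request:
play_rows --motion '[0, 0, 0, 0.003, -0.0036, -0.0016, 0.2, 0, 0, 0, 0, 0, 0, 0.2, 0, 0, 0, 0, 0, 0, 0.2]'

```text
clock: 33.05
eef_pos: [409.1, -38.7, 52.9]
eef_rot: [1.045, 1.567, -0.658]
wrist_force: [-0.6, 0.0, -0.1]
finger_gap: 37.8
```

```bash
python3 - <<'E'
from h import *
plan([408.5,-38.5,52],-97.5,1,.2)
E
```

```text
now [409.1 -38.7  52.9] zang -97.6 j1 j6 [-0.18  1.52] F [-0.6  0.  -0.1] gap 37.8 t 33.05
rot/row deg 0.23573214530660655 mm/row 1.1567965045423674
-0.002, 0.002, -0.003, 0.0009, -0.0007, -0.0001, 0.2
```

Request:
play_rows --motion '[0, 0, 0, 0.0009, -0.0005, 0, 1, 0, 0, 0, 0, 0, 0, 1, 0, 0, 0, 0, 0, 0, 1, 0, 0, 0, 0, 0, 0, 1, 0, 0, 0, 0, 0, 0, 1]' --newtons 40

```text
clock: 33.55
eef_pos: [409.1, -38.7, 52.8]
eef_rot: [1.177, 1.566, -0.527]
wrist_force: [-0.0, 0.4, -1.5]
finger_gap: 15.3
```

Request:
play_rows --motion '[0, 0, 0, -0.012, 0, 0, 1, 0, 0, 0, -0.02, 0, 0, 1, 0, 0, 0, -0.025, 0, 0, 1, 0, 0, 0, -0.025, 0, 0, 1, 0, 0, 0, -0.015, 0, 0, 1, 0, 0, 0, 0, 0, 0, 1]'

```text
clock: 34.15
eef_pos: [407.6, -38.3, 152.4]
eef_rot: [0.7, 1.568, -1.003]
wrist_force: [0.7, -0.2, -0.4]
finger_gap: 15.8
```

```bash
python3 - <<'E'
from h import *
plan([605.7,-82,150],0.4,15,1)
im,d,p=snap("wrist","w14")
E
```

```text
now [407.6 -38.3 152.4] zang -97.59 j1 j6 [-0.18  1.52] F [ 0.7 -0.2 -0.4] gap 15.8 t 34.15
rot/row deg 6.532907907630697 mm/row 13.522284008495381
-0.114, 0, 0, 0.0002, 0.0135, 0.0011, 1, -0.114, 0, 0, 0.0002, 0.0133, 0.0027, 1, -0.114, 0, 0, 0.0002, 0.0129, 0.0042, 1, -0.114, 0, 0, 0.0002, 0.0123, 0.0056, 1, -0.114, 0, 0, 0.0002, 0.0116, 0.007, 1, -0.114, 0, 0, 0.0002, 0.0107, 0.0082, 1, -0.114, 0, 0, 0.0002, 0.0097, 0.0094, 1, -0.114, 0, 0, 0.0002, 0.0086, 0.0104, 1, -0.114, 0, 0, 0.0002, 0.0073, 0.0114, 1, -0.114, 0, 0, 0.0002, 0.006, 0.0121, 1, -0.114, 0, 0, 0.0002, 0.0046, 0.0127, 1, -0.114, 0, 0, 0.0002, 0.0031, 0.0132, 1, -0.114, 0, 0, 0.0002, 0.0016, 0.0134, 1, -0.114, 0, 0, 0.0002, 0.0001, 0.0135, 1, -0.114, 0, 0, 0.0002, -0.0015, 0.0134, 1
```

View pics/w14.png

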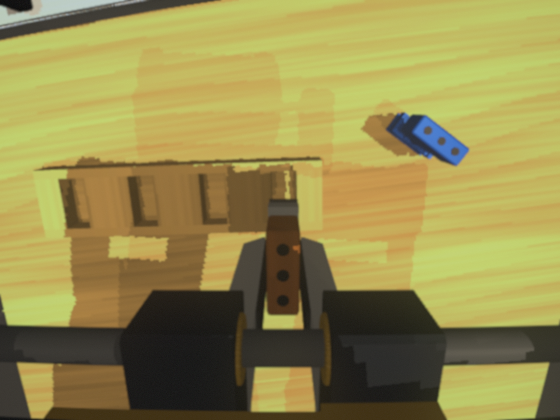

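Request:
play_rows --motion '[-0.114, 0, 0, 0, 0.0135, 0.0011, 1, -0.114, 0, 0, 0, 0.0133, 0.0027, 1, -0.114, 0, 0, 0, 0.0129, 0.0042, 1, -0.114, 0, 0, 0, 0.0123, 0.0056, 1, -0.114, 0, 0, 0, 0.0116, 0.007, 1, -0.114, 0, 0, 0, 0.0107, 0.0082, 1, -0.114, 0, 0, 0, 0.0097, 0.0094, 1, -0.114, 0, 0, 0, 0.0086, 0.0104, 1, -0.114, 0, 0, 0, 0.0073, 0.0114, 1, -0.114, 0, 0, 0, 0.006, 0.0121, 1, -0.114, 0, 0, 0, 0.0046, 0.0127, 1, -0.114, 0, 0, 0, 0.0031, 0.0132, 1, -0.114, 0, 0, 0, 0.0016, 0.0134, 1, -0.114, 0, 0, 0, 0.0001, 0.0135, 1, -0.1, 0, 0, 0, -0.0015, 0.0134, 1, 0, 0, 0, 0, 0, 0, 1, 0, 0, 0, 0, 0, 0, 1]'

```text
clock: 35.9
eef_pos: [605.0, -76.0, 120.5]
eef_rot: [2.944, 1.536, 3.004]
wrist_force: [-0.3, 0.2, -0.7]
finger_gap: 15.5
```

```bash
python3 - <<'E'
from h import *
plan([605.7,-82,90],0.4,4,1)
E
```

```text
now [605.  -76.  120.5] zang 3.44 j1 j6 [-0.18 -0.24] F [-0.3  0.2 -0.7] gap 15.5 t 35.9
rot/row deg 0.9059730962975437 mm/row 7.780095516256337
0.013, -0.009, -0.001, 0.0076, -0.0016, 0.0003, 1, 0.013, -0.009, -0.001, 0.0076, -0.0015, 0.0003, 1, 0.013, -0.009, -0.001, 0.0076, -0.0015, 0.0003, 1, 0.013, -0.009, -0.001, 0.0076, -0.0015, 0.0002, 1
```

Request:
play_rows --motion '[0.013, -0.009, -0.001, 0.0076, -0.0016, 0.0003, 1, 0.013, -0.009, -0.001, 0.0076, -0.0015, 0.0003, 1, 0.013, -0.009, -0.001, 0.0076, -0.0015, 0.0003, 1, 0.013, -0.009, -0.001, 0.005, -0.0015, 0.0002, 1, 0, 0, 0, 0, 0, 0, 1, 0, 0, 0, 0, 0, 0, 1]'

```text
clock: 36.5
eef_pos: [603.4, -82.2, 88.7]
eef_rot: [0.661, 1.568, 0.657]
wrist_force: [0.1, -0.2, -1.7]
finger_gap: 15.7
```

```bash
python3 - <<'E'
from h import *
plan([605.7,-82,86],0.4,1,1)
im,d,p=snap("wrist","w15")
w=cloud(d,p); 
for y in range(-62,-10,8):
  q=w[(abs(w[...,1]-y)<4)&(w[...,0]>560)&(w[...,0]<650)]; a=q[(q[:,2]>26)&(q[:,2]<36)]
  print(y,(a[:,0].min()+a[:,0].max())/2)
E
```

```text
now [603.4 -82.2  88.7] zang -0.22 j1 j6 [-0.2  -0.19] F [ 0.1 -0.2 -1.7] gap 15.7 t 36.5
rot/row deg 0.6493729987476093 mm/row 3.5961551341803366
-0.011, 0.003, -0.002, 0.0027, 0.0002, 0.0023, 1
-62 605.8460677889102
-54 605.5637752190663
-46 605.5847418736354
-38 605.3287027531258
-30 605.5584884801649
-22 605.3720655939826
-14 605.3846075691474
```

Request:
play_rows --motion '[-0.011, 0.002, -0.002, 0.0027, 0.0002, 0.0023, 1, 0, 0, 0, 0, 0, 0, 1, 0, 0, 0, 0, 0, 0, 1]'

```text
clock: 36.85
eef_pos: [606.4, -82.0, 86.6]
eef_rot: [-0.284, 1.569, -0.276]
wrist_force: [0.7, 0.7, -1.6]
finger_gap: 15.6
```

```bash
python3 - <<'E'
from h import *
plan([605.8,-82,60],0.4,2,1)
E
```

```text
now [606.4 -82.   86.6] zang 0.49 j1 j6 [-0.19 -0.2 ] F [ 0.7  0.7 -1.6] gap 15.6 t 36.85
rot/row deg 0.0655445718058378 mm/row 13.29159898037814
0.001, 0.001, 0, 0.0133, 0, -0.0003, 1, 0.001, 0.001, 0, 0.0133, 0, -0.0003, 1
```

Request:
play_rows --motion '[0, 0, 0, 0.004, 0, -0.0006, 1, 0, 0, 0, 0.01, 0, 0, 1, 0, 0, 0, 0.01, 0, 0, 1, 0, 0, 0, 0, 0, 0, 1]'

```text
clock: 37.25
eef_pos: [605.6, -81.9, 60.2]
eef_rot: [-0.328, 1.569, -0.319]
wrist_force: [-0.3, -0.1, -0.4]
finger_gap: 15.7
```

```bash
python3 - <<'E'
from h import *
plan([605.8,-82,43],0.4,5,1)
E
```

```text
now [605.6 -81.9  60.2] zang 0.5 j1 j6 [-0.19 -0.2 ] F [-0.3 -0.1 -0.4] gap 15.7 t 37.25
rot/row deg 0.024833928208220526 mm/row 3.444281084759571
0, 0, 0, 0.0034, 0, 0, 1, 0, 0, 0, 0.0034, 0, 0, 1, 0, 0, 0, 0.0034, 0, 0, 1, 0, 0, 0, 0.0034, 0, 0, 1, 0, 0, 0, 0.0034, 0, 0, 1
```

Request:
play_rows --motion '[0, 0, 0, 0.0034, 0, 0, 1, 0, 0, 0, 0.0034, 0, 0, 1, 0, 0, 0, 0.0034, 0, 0, 1, 0, 0, 0, 0.0034, 0, 0, 1, 0, 0, 0, 0.0034, 0, 0, 1, 0, 0, 0, 0.0004, 0, 0, 1]'

```text
clock: 37.85
eef_pos: [606.1, -82.0, 42.5]
eef_rot: [-0.255, 1.568, -0.246]
wrist_force: [-2.0, -0.3, 5.1]
finger_gap: 15.6
```

```bash
python3 - <<'E'
from h import *
plan([605.8,-82,43],-89.6,12,1)
E
```

```text
now [606.1 -82.   42.5] zang 0.49 j1 j6 [-0.19 -0.2 ] F [-2.  -0.3  5.1] gap 15.6 t 37.85
rot/row deg 7.507654457603404 mm/row 0.048909458952730134
0.131, 0, 0, 0, 0, 0, 1, 0.131, 0, 0, 0, 0, 0, 1, 0.131, 0, 0, 0, 0, 0, 1, 0.131, 0, 0, 0, 0, 0, 1, 0.131, 0, 0, 0, 0, 0, 1, 0.131, 0, 0, 0, 0, 0, 1, 0.131, 0, 0, 0, 0, 0, 1, 0.131, 0, 0, 0, 0, 0, 1, 0.131, 0, 0, 0, 0, 0, 1, 0.131, 0, 0, 0, 0, 0, 1, 0.131, 0, 0, 0, 0, 0, 1, 0.131, 0, 0, 0, 0, 0, 1
```

Request:
play_rows --motion '[0.125, 0, 0, 0.0004, 0, -0.0004, 1, 0.125, 0, 0, 0.0004, -0.0001, -0.0004, 1, 0.125, 0, 0, 0.0004, -0.0002, -0.0003, 1, 0.125, 0, 0, 0.0004, -0.0002, -0.0003, 1, 0, 0, 0, 0.0003, 0, 0, 1]'

```text
clock: 38.35
eef_pos: [606.3, -82.7, 42.8]
eef_rot: [0.285, 1.563, -0.225]
wrist_force: [-2.1, 0.2, 5.7]
finger_gap: 15.4
```

```bash
python3 - <<'E'
from h import *
plan([605.8,-82,43],-89.6,8,1)
E
```

```text
now [606.3 -82.7  42.8] zang -29.2 j1 j6 [-0.2   0.31] F [-2.1  0.2  5.7] gap 15.4 t 38.35
rot/row deg 7.550716918741884 mm/row 0.10637043304889957
0.132, 0.001, -0.001, 0, 0, -0.0001, 1, 0.132, 0.001, -0.001, 0, 0, -0.0001, 1, 0.132, 0.001, -0.001, 0, 0, -0.0001, 1, 0.132, 0.001, -0.001, 0, 0, -0.0001, 1, 0.132, 0.001, -0.001, 0, 0, -0.0001, 1, 0.132, 0.001, -0.001, 0, 0, -0.0001, 1, 0.132, 0.001, -0.001, 0, 0, -0.0001, 1, 0.132, 0.001, -0.001, 0, 0, -0.0001, 1
```

Request:
play_rows --motion '[0.125, 0.004, -0.004, 0.0006, -0.0002, -0.0005, 1, 0.125, 0.001, -0.001, 0.0005, -0.0001, -0.0003, 1, 0.125, 0.001, -0.001, 0.0005, -0.0002, -0.0003, 1, 0.125, 0.001, -0.001, 0.0005, -0.0002, -0.0003, 1, 0, 0, 0, 0.0003, 0, 0, 1]'

```text
clock: 38.85
eef_pos: [606.1, -82.4, 42.0]
eef_rot: [-0.257, 1.567, -1.265]
wrist_force: [-1.1, 0.5, 5.3]
finger_gap: 15.6
```

```bash
python3 - <<'E'
from h import *
plan([605.8,-82,43],-89.6,4,1)
E
```

```text
now [606.1 -82.4  42. ] zang -57.76 j1 j6 [-0.19  0.82] F [-1.1  0.5  5.3] gap 15.6 t 38.85
rot/row deg 7.961355949330749 mm/row 0.271308313933442
0.139, 0.001, 0, -0.0002, 0, -0.0001, 1, 0.139, 0.001, 0, -0.0002, 0, -0.0001, 1, 0.139, 0.001, 0, -0.0002, 0, -0.0001, 1, 0.139, 0.001, 0, -0.0002, -0.0001, -0.0001, 1
```

Request:
play_rows --motion '[0.139, 0.002, -0.001, 0.0001, -0.0002, -0.0002, 1, 0.139, 0.001, 0, 0.0002, -0.0002, -0.0002, 1, 0.139, 0.001, 0, 0.0002, -0.0002, -0.0002, 1, 0.139, 0.001, 0, 0.0002, -0.0002, -0.0002, 1, 0, 0, 0, 0, 0, 0, 1]'

```text
clock: 39.35
eef_pos: [606.3, -81.8, 42.7]
eef_rot: [1.894, 1.569, 0.341]
wrist_force: [-1.2, 0.7, 4.9]
finger_gap: 16.0
```

```bash
python3 - <<'E'
from h import *
plan([605.8,-82,43],-89.6,1,1)
E
```

```text
now [606.3 -81.8  42.7] zang -89.0 j1 j6 [-0.19  1.36] F [-1.2  0.7  4.9] gap 16.0 t 39.35
rot/row deg 0.6156769200747388 mm/row 0.6117410196603114
0.011, -0.001, -0.002, -0.0003, -0.0005, 0.0001, 1
```

Request:
play_rows --motion '[0.011, 0, 0, 0, -0.0005, 0, 1, 0, 0, 0, -0.0025, 0, 0, 1, 0, 0, 0, -0.0025, 0, 0, 1, 0, 0, 0, 0, 0, 0, 1]'

```text
clock: 39.75
eef_pos: [606.2, -81.9, 48.5]
eef_rot: [1.702, 1.567, 0.156]
wrist_force: [-0.4, 0.4, 4.2]
finger_gap: 16.0
```

Request:
play_rows --motion '[0, 0, 0, 0, 0, 0, 0.35, 0, 0, 0, 0, 0, 0, 0.35, 0, 0, 0, 0, 0, 0, 0.35, 0, 0, 0, -0.02, 0, 0, 0.35, 0, 0, 0, -0.03, 0, 0, 0.35, 0, 0, 0, -0.03, 0, 0, 0.35, 0, 0, 0, -0.03, 0, 0, 0.35, 0, 0, 0, 0, 0, 0, 0.35]'

```text
clock: 40.55
eef_pos: [604.0, -81.8, 158.6]
eef_rot: [-1.978, 1.566, 2.762]
wrist_force: [0.3, 0.4, -0.3]
finger_gap: 30.2
```

```bash
python3 - <<'E'
from h import *
im,d,p=snap("wrist","w16")
for h in heads(im,d,p): print(h)
plan([420,-60,240],-89.6,6,.35)
E
```

```text
{'rect': array([606.1, -80.8]), 'size': array([43.5, 15.2]), 'mean': array([607.4, -80.8,  70.9]), 'ang': np.float64(2.4), 'n': np.int32(998), 'px': (np.int32(283), np.int32(206))}
{'rect': array([ 609.5, -213.5]), 'size': array([43.1, 17.4]), 'mean': array([ 610.4, -212.1,   70.5]), 'ang': np.float64(1.7), 'n': np.int32(1208), 'px': (np.int32(455), np.int32(207))}
{'rect': array([ 606.3, -147.5]), 'size': array([44. , 16.4]), 'mean': array([ 607.2, -146.6,   70.6]), 'ang': np.float64(1.9), 'n': np.int32(1149), 'px': (np.int32(370), np.int32(208))}
{'rect': array([ 607.7, -268.9]), 'size': array([43.1, 17.3]), 'mean': array([ 608.6, -267.1,   70.2]), 'ang': np.float64(0.2), 'n': np.int32(1220), 'px': (np.int32(522), np.int32(210))}
now [603.2 -81.6 156.2] zang -88.43 j1 j6 [-0.2   1.35] F [-0.7  0.4 -0.3] gap 30.1 t 40.6
rot/row deg 0.2089691583334965 mm/row 33.76839661853655
0.003, 0, 0.001, -0.0137, -0.0305, -0.0045, 0.35, 0.003, 0, 0.001, -0.0138, -0.0305, -0.0044, 0.35, 0.003, 0, 0.001, -0.0138, -0.0305, -0.0043, 0.35, 0.003, 0, 0.001, -0.0138, -0.0305, -0.0041, 0.35, 0.003, 0, 0.001, -0.0139, -0.0305, -0.004, 0.35, 0.003, 0, 0.001, -0.0139, -0.0305, -0.0039, 0.35
```

View pics/w16.png

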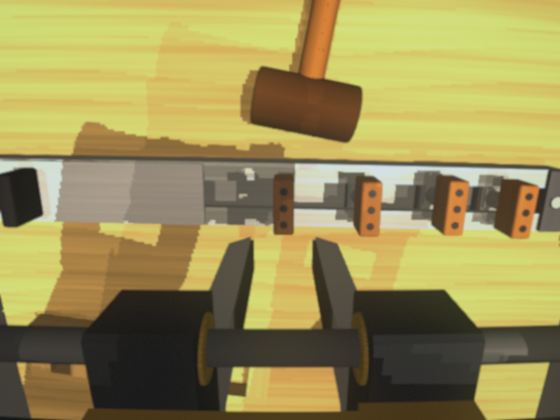

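Request:
play_rows --motion '[0, 0, 0, -0.014, -0.0305, 0.02, 0.35, 0, 0, 0, -0.014, -0.0305, 0.02, 0.35, 0, 0, 0, -0.014, -0.0305, 0.02, 0.35, 0, 0, 0, -0.014, -0.0305, 0.02, 0.35, 0, 0, 0, -0.014, -0.0305, 0.02, 0.35, 0, 0, 0, 0, -0.02, 0.02, 0.35, 0, 0, 0, 0, -0.02, 0.02, 0.35, 0, 0, 0, 0, 0, 0, 0.35, 0, 0, 0, 0, 0, 0, 0.35]'

```text
clock: 41.5
eef_pos: [404.7, -230.0, 217.8]
eef_rot: [-1.954, 1.545, 2.788]
wrist_force: [0.9, -0.2, -0.2]
finger_gap: 30.7
```

```bash
python3 - <<'E'
from h import *
im,d,p=snap("top","t5")
for h in heads(im,d,p,58,95,20): print(h) if h['rect'][0]<700 else 0
w=cloud(d,p);m=(w[...,2]>62)&(w[...,2]<78)&(abs(w[...,1]-138)<40)&(abs(w[...,0]-605)<50); print(w[m].mean(0))
cv2.imwrite("pics/t5c.png",cv2.resize(im[150:270,130:440],None,fx=2.5,fy=2.5))
im,d,p=snap("scene","s5")
for h in heads(im,d,p,64,79,20): print(h) if 550<h['rect'][0]<650 else 0
s=read_state();print(s['eef_pos'],s['clock'])
E
```

```text
{'rect': array([604.1, -80.5]), 'size': array([42.2, 15. ]), 'mean': array([604.7, -81.2,  69.6]), 'ang': np.float64(1.5), 'n': np.int32(71), 'px': (np.int32(308), np.int32(188))}
{'rect': array([ 604.6, -147.3]), 'size': array([41.3, 15.8]), 'mean': array([ 605.4, -147.2,   69.8]), 'ang': np.float64(0.4), 'n': np.int32(78), 'px': (np.int32(330), np.int32(188))}
{'rect': array([ 607.4, -214. ]), 'size': array([15.8, 42.2]), 'mean': array([ 605.9, -213.7,   70. ]), 'ang': np.float64(2.1), 'n': np.int32(78), 'px': (np.int32(352), np.int32(187))}
{'rect': array([ 607. , -269.7]), 'size': array([43.5, 16.6]), 'mean': array([ 606.9, -268.9,   69.7]), 'ang': np.float64(-1.5), 'n': np.int32(87), 'px': (np.int32(369), np.int32(187))}
[604.84398634 136.606643    68.92070606]
{'rect': array([603.8, -82.6]), 'size': array([44.6, 18.8]), 'mean': array([604.8, -84.1,  71.1]), 'ang': np.float64(2.6), 'n': np.int32(112), 'px': (np.int32(270), np.int32(229))}
{'rect': array([ 604.3, -148.6]), 'size': array([43.1, 18.7]), 'mean': array([ 605. , -150.5,   71. ]), 'ang': np.float64(2.5), 'n': np.int32(116), 'px': (np.int32(258), np.int32(247))}
{'rect': array([ 607.2, -216.3]), 'size': array([18. , 44.5]), 'mean': array([ 607.7, -216.9,   71.3]), 'ang': np.float64(1.9), 'n': np.int32(129), 'px': (np.int32(245), np.int32(267))}
{'rect': array([ 605.8, -271.7]), 'size': array([42.7, 18. ]), 'mean': array([ 607.1, -272.2,   71.5]), 'ang': np.float64(1.4), 'n': np.int32(134), 'px': (np.int32(233), np.int32(284))}
[ 405.14178787 -229.58446672  217.91063244] 41.6
```

View pics/t5c.png

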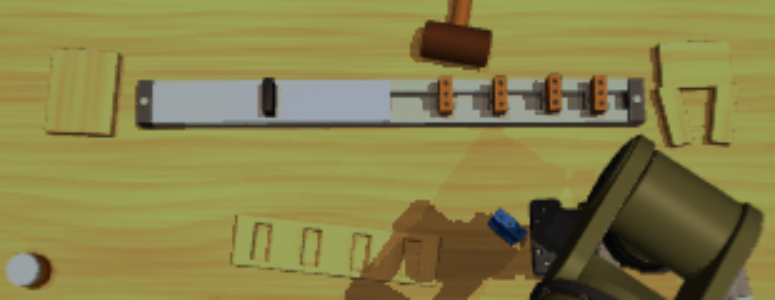

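View pics/s5.png

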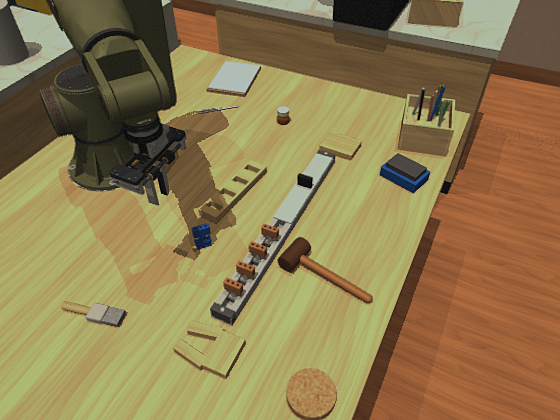

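```bash
python3 -c "
from cell import *
print(sign_off())"
```

```text
the job is handed in; nothing more can be done
None
```

The rail is set up as asked, and I handed the job in after about 42 s of the 210 s allowed. `sign_off()` gives no verdict, so what follows rests on my own checks.

- **Removed holder:** I took out the holder in the half away from the pin and refitted it beside the one already near the pin.
- **Shutter:** I slid it until it met the end stop with about 20 N. Its grip moved about 172 mm, and the plate touches the end block in the picture.
- **Rack holders:** The rack held two. I fitted both; it had been knocked a few centimetres before the second pick, so I measured it again first. The blue look-alike was left alone.

**Last checks:**
- **Position:** The four holders stand at y of about -81, -148, -214 and -269 mm. Their head tops all read 70 to 71.5 mm, the caught height. None is more than about 3 mm off the slot's middle line.
- **Squareness:** In the wrist and scene views every head is within about 3° of square. The holder already fitted stayed in place.
- **Bystanders:** Mallet, brush and pot look unmoved in the pictures, which I did not measure.

**What disagreed:**
- The cameras differ by up to about 2 mm in x.
- While I twisted the first holder it rose to the jam height (-3 mm). I pushed it back down and finished the turn, and it caught normally.

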